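# Lay culture bottles on the slant rack to cool

### The arm

A 7-joint arm with a two-finger parallel gripper is mounted at the origin on the work surface. World frame = base frame: x ahead of the robot, y to its left, z up, the work surface at z = 0. Lengths are in m, angles in rad, forces in N, time in s.
With the tool pointing down it reaches from about 0.4 to 0.85 m from the base axis. Payload 6.9 kg.
Tool frame: the origin (TCP) lies on the centre line of the jaws, within the pads' length; the fingertips stand 8 mm ahead of it and the grasp point (between the pads) lies 11 mm behind it (env.tip_extent is the distance from the TCP to the fingertips, in m); z points along the fingers, x is the direction in which the jaws open and shut, and the axes are right-handed (so a half turn about z gives the same grasp; the last joint's range is limited). The gripper opens to 85 mm and grips with 20 to 120 N. Pads are 22 mm wide; open, the fingers measure 114 mm over their backs; the gripper's body (76 mm by 85 mm) begins 54 mm behind the grasp point. The pads swing forward as they close: fully open they stand 13 mm farther back than shut.
Start: joints at [1.232, 0.507, -0.238, 1.5, 0.126, 1.149, -0.155], TCP at [0.269, -0.564, 0.239] pointing down, gripper open.
Joint ranges: [-3.08, 3.08], [-0.24, 2.05], [-1.43, 1.35], [0, 2.5], [-1.52, 4.66], [0.17, 1.96], [-2.89, 2.89]. Speed limits (rad/s): [2.39, 2.39, 3.14, 3.14, 3.14, 3.14, 3.14].

### API

Orientations are given as a 3x3 rotation matrix whose columns are the frame's x, y, z axes.
In Python, from cell import env gives the robot as it stands.
- The arm moves only by the tool jog_arm, never from a script. Its argument "plan" is a list of rows, each a list of 2 entries, a list of its own where there are three numbers: the shift along the tool's x, y, z as a fraction of full scale, then the turn, a rotation vector about the tool's x, y, z as a fraction of full scale. In form: [[[dx, dy, dz], [rx, ry, rz]], ...]. A call has 1 to 12 rows; each row is the pose to reach, as a shift and turn from the pose measured when the call began, along the tool's axes at that moment, turning the shorter way round; what a row does not reach only later rows make up. Full scale, the value 1, is 1000 mm for a shift and 360 degrees for a turn. A row lasts 1/12 s, in which the tool goes at most 41.7 mm and 7.16 degrees, less where a joint would pass 70% of its speed; a pose out of reach is approached as far as the arm can. A call with a number of a shift or a turn outside -1 to 1 is refused whole. A call with a gripper value outside its range is refused whole. "fingers" is the gripper's target within -1 to 1 (fully open at 1, half-way at 0, shut at -1), set as the call begins (left out, the last holds). The fingers move at their own pace and stop on an object; "grip_force" is the grip in N (left out, the last holds). Time passes only in rows, so rows that repeat a pose let the fingers close. It gives the time, the measured TCP pose, the force and the opening at its end, in the units of the state.
- env.get_obs(): the state, without advancing time (a new reading comes with each control period).
- env.snapshot(name): name is "scene" or "top" or "wrist"; returns the picture (420x560x3 uint8, blue, green, red); there is no depth.
- env.camera_info(name): a dict with "camera_matrix" (3x3 intrinsics, pixels), "R" (3x3) and "t" (3): a world point X has camera coordinates R X + t; the wrist camera has in their place "mount" (4x4, takes a point from camera to tool coordinates, whose origin is the TCP and whose axes are the tool frame's). Camera axes: x right, y down, z forward; pixel columns grow to the right and rows downward; lengths in m; the calibration is good to about 2 mm. A picture is of the moment at which its call begins: read the wrist's pose just before it. camera_info takes no time and is no camera call.
- env.job_done(): hands the job in, once; it reports no verdict.
The state is a dict: "clock": time; "qpos": joint angles; "joint_velocities": joint speeds; "joint_torque": joint torques, N m; "ee_pos": TCP position; "orientation": TCP orientation; "contact_force": force on the tool from outside, world axes, zero at the start; "torque": the same for the moment, N m; "finger_gap": finger opening in m.
Only numpy, scipy, OpenCV 4.12 (cv2) and the standard library are available. Lean on these libraries where they do the work, as an engineer would, in place of code of your own. Each camera call takes 0.05 s, during which the arm holds its last target.

### The job

Lift the steel instrument case off the slanting rack by its handle and set it down flat in the middle of the black rubber mat. Then lay every flat brown culture bottle on the rack, flat across both rails with its black cap at the upper end and its length straight up the slope, side by side with at least a finger's breadth between them. When all of them lie there, press the foot switch's pedal right down to its stop to start the cooling fan and let it spring back; leave the other things on the bench where they stand.

Things in the scene. Friction and masses are not known exactly. Their poses are not given: they have to be found in the camera images.
- rack: Fixed slant rack: two rails 440 mm long (along y), 12 mm wide, forming a bed that rises towards +x at 0.28 rad. Origin on the bench under its middle. Rail tops lie in the plane z = 75 mm + 0.2875 x; lower rail at x = -46 mm (top 62 mm high), upper at +46 mm (88 mm). A lip on the low side stands 12 mm above the bed, inner face at x = -52 mm. Open between the rails.
- bottle1: Flat brown glass culture bottle (3 or 4 alike; None if absent) lying on its broad side, 140 mm long, 44 wide, 30 thick, 0.22 kg. Origin at mid-length on its underside; x along its length towards the black cap, z up. Glass body x = -70 to +35 mm; cap, 28 mm across, x = +45 to +70 mm. Centre of mass near x = -12 mm.
- bottle2: Flat brown glass culture bottle (3 or 4 alike; None if absent) lying on its broad side, 140 mm long, 44 wide, 30 thick, 0.22 kg. Origin at mid-length on its underside; x along its length towards the black cap, z up. Glass body x = -70 to +35 mm; cap, 28 mm across, x = +45 to +70 mm. Centre of mass near x = -12 mm.
- bottle3: Flat brown glass culture bottle (3 or 4 alike; None if absent) lying on its broad side, 140 mm long, 44 wide, 30 thick, 0.22 kg. Origin at mid-length on its underside; x along its length towards the black cap, z up. Glass body x = -70 to +35 mm; cap, 28 mm across, x = +45 to +70 mm. Centre of mass near x = -12 mm.
- bottle4: Flat brown glass culture bottle (3 or 4 alike; None if absent) lying on its broad side, 140 mm long, 44 wide, 30 thick, 0.22 kg. Origin at mid-length on its underside; x along its length towards the black cap, z up. Glass body x = -70 to +35 mm; cap, 28 mm across, x = +45 to +70 mm. Centre of mass near x = -12 mm.
- case: Steel instrument case 120 (x) x 160 (y) x 34 mm, about 0.35 kg, at first lying across both rails of the rack, sloping with it. Origin in the middle of its underside, z out of its lid. Strap handle on top: a bar 14 mm thick (x), 100 mm long (y), 56 to 70 mm above the underside, open below between posts at y = +-45 mm.
- mat: Fixed black rubber mat 200 (x) x 220 (y) mm, 4 mm thick, flat on the bench. Origin in its middle, at the bench.
- pedal_pad (a point): Where to press the foot switch: on the upper face of its steel pedal, 85 mm from the hinge, 20 mm from the free edge. The pedal is 105 mm long, 72 wide, 7 thick and slopes up to its free end, which points to the point's -x; the hinge is on its +x side, 28 mm above the bench. Pressed, this point goes down 17 mm (about 10 N).
- pedal (a joint): Pedal angle, rad: 0 released, 0.20 fully down on its stop; a spring returns it.
- wash_bottle: Bystander: white wash bottle with yellow cap, 64 mm across, 150 mm tall, standing; origin under its middle.
- jar: Bystander: glass jar with black lid, 72 mm across, 80 mm tall; origin under its middle.
- beaker: Bystander: beaker, 72 mm across, 90 mm tall; origin under its middle.
- dishes: Bystander: stack of clear dishes, 90 mm across, 45 mm tall; origin under its middle.
- timer: Bystander: small white timer box 60 x 75 x 24 mm; origin under its middle.
- spatula: Bystander: spatula 190 mm long lying near the robot.
There are look-alikes about, which are no part of the job. What is shaped like the bottle1 but turquoise is not meant.

How it is judged:
By the outcome, as a careful person would: the job done as asked, in the order asked, and still so for the second after the job is handed in, with the robot touching nothing.
Of bottle1, bottle2, bottle3, bottle4 only 3 to 4 are there at a start; the rules pass over those that are not, and their reading is None.
At some moment in a run one of bottle1, bottle2, bottle3, bottle4 may be knocked a few centimetres aside while the robot is not near it.
It also fails if it takes over 210 s, if anything falls off the work surface, if the arm or the gripper's body presses on something with over 40 N, if the wrist force passes 120 N, or if a joint passes its speed limit or range.

## Working session

There is one attempt and no reset: what is moved stays moved. The work goes in short steps, Python scripts to look and compute and a tool call to move; the robot and the scene stay as the last step left them, time stands still between calls to the robot, and variables do not carry over. Pictures are saved under pics/ and viewed, and the job is handed in when it is done.

Besides the shell and the picture viewer there is one more tool, called after ">>>" as name(argument=value, ...), one argument or row to a line, values as JSON. jog_arm: Moves the arm, as the interface text tells. Its arguments: {"type":"object","properties":{"plan":{"type":"array","items":{"type":"array"}},"fingers":{"type":"number"},"grip_force":{"type":"number"}},"required":["plan"]}

```bash
ls; mkdir -p pics
python3 - <<'E'
from cell import env
import cv2
for n in ["scene","top","wrist"]:
    im=env.snapshot(n); cv2.imwrite(f"pics/{n}0.png",im)
    print(n,env.camera_info(n))
o=env.get_obs(); print(o); print(env.tip_extent)
E
```

```text
pics
scene {'camera_matrix': array([[408.38969762,   0.        , 280.20568619],
       [  0.        , 408.38969762, 209.58219851],
       [  0.        ,   0.        ,   1.        ]]), 'R': array([[-0.7978271 ,  0.60263251,  0.01749206],
       [ 0.41116511,  0.56510406, -0.71526264],
       [-0.44092536, -0.5634638 , -0.6986368 ]]), 't': array([ 0.39339908, -0.15094145,  1.33611559])}
top {'camera_matrix': array([[452.32229271,   0.        , 278.16680998],
       [  0.        , 452.32229271, 205.79266761],
       [  0.        ,   0.        ,   1.        ]]), 'R': array([[ 2.51436385e-03, -9.99996755e-01,  4.09593627e-04],
       [-9.86376759e-01, -2.54748920e-03, -1.64482219e-01],
       [ 1.64482729e-01,  9.55451221e-06, -9.86379963e-01]]), 't': array([0.01222328, 0.48499245, 1.35016794])}
wrist {'camera_matrix': array([[363.39125193,   0.        , 278.02604772],
       [  0.        , 363.39125193, 210.23308633],
       [  0.        ,   0.        ,   1.        ]]), 'mount': array([[ 9.99999736e-01, -5.04436974e-05, -7.24346458e-04,
        -3.28495523e-04],
       [ 2.51594699e-04, 
[... 356 characters left out ...]
448]), 'joint_velocities': array([-0.00074281, -0.00345168, -0.00099845, -0.0007743 ,  0.00166218,
        0.00084508,  0.00140156]), 'joint_torque': array([-2.05769109e-03, -6.21011853e+01, -2.18933299e+00, -2.49838006e+01,
        1.26937279e-02,  9.24648339e-03,  4.92816616e-05]), 'ee_pos': array([ 0.26870515, -0.56386306,  0.23859977]), 'orientation': array([[ 4.30318562e-01, -9.02676862e-01, -6.46607038e-04],
       [-9.02675954e-01, -4.30319047e-01,  1.28090404e-03],
       [-1.43448977e-03,  3.24798386e-05, -9.99998971e-01]]), 'contact_force': array([ 0.57146176,  0.44292529, -0.20662017]), 'torque': array([0.03279569, 0.00841375, 0.01480738]), 'finger_gap': 0.08556224326145591}
0.008
```

View pics/scene0.png

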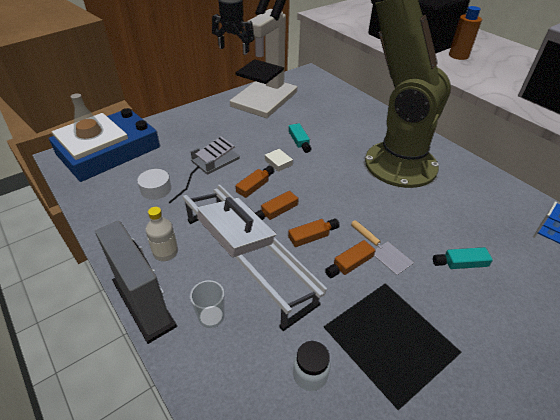

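View pics/top0.png

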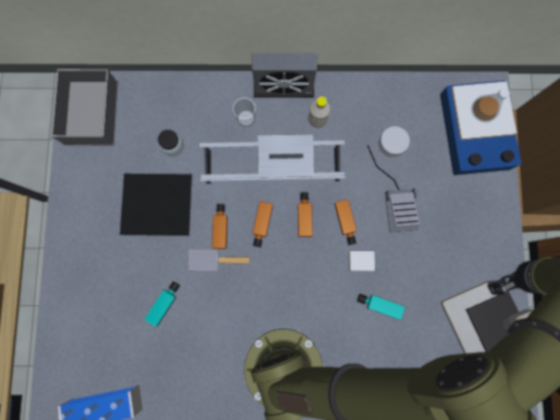

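View pics/wrist0.png

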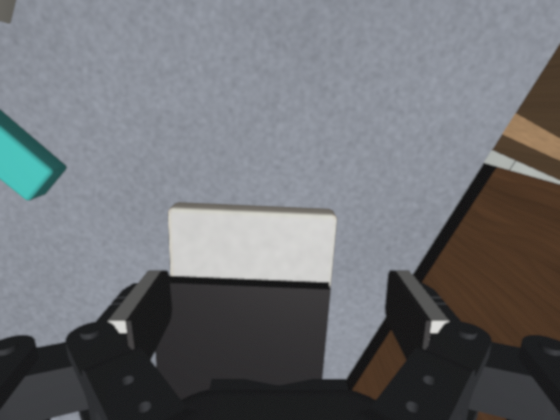

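The four brown bottles are at top pixels (219,228), (262,222), (305,217) and (346,219). The look-alikes are turquoise bottles at (162,305) and (382,306), plus a brown flask on the hotplate at (487,105). I choose the four brown ones. The case is on the rack at (286,156), the mat at (156,204), and the foot switch with its cable at (402,210). The stand at (485,310) is not the switch.

```bash
cat > h.py <<'E'
from cell import env
import numpy as np, cv2
from scipy.spatial.transform import Rotation as Rn
def cam(n,obs=None):
    c=env.camera_info(n);K=c["camera_matrix"]
    if n=="wrist":
        o=obs or env.get_obs();M=c["mount"];R=o["orientation"]@M[:3,:3];p=o["ee_pos"]+o["orientation"]@M[:3,3]
        return K,R,p          # R: cam->world, p centre
    return K,c["R"].T,-c["R"].T@c["t"]
def cast(C,px,z=0.,n=None,p0=None):
    K,R,p=C;d=R@np.linalg.solve(K,[px[0],px[1],1.]);
    if n is None: n=np.array([0,0,1.]);p0=np.array([0,0,z])
    return p+d*(n@(p0-p))/(n@d)
def proj(C,X):
    K,R,p=C;v=K@(R.T@(np.asarray(X)-p));return v[:2]/v[2]
def brown(im):
    h=cv2.cvtColor(im,cv2.COLOR_BGR2HSV);return cv2.inRange(h,(3,120,60),(18,255,255))
def go(X,R):
    o=env.get_obs();Q=o["orientation"]
    s=Q.T@(np.asarray(X)-o["ee_pos"]);r=Rn.from_matrix(Q.T@R).as_rotvec()/(2*np.pi)
    print("shift",np.round(s,4),"turn",np.round(r,4),"rows>=",np.linalg.norm(s)/.0417,np.linalg.norm(r)*360/7.16)
def down(yaw,tilt=0):
    # tool z down, tool x at yaw in world; tilt: then rotate about world y by -tilt (z axis leaning to -normal of rack)
    R=Rn.from_euler('z',yaw).as_matrix()@np.diag([1,-1,-1.])
    return Rn.from_rotvec([0,-tilt,0]).as_matrix()@R
def st():
    o=env.get_obs();print(round(o["clock"],2),np.round(o["ee_pos"],4),"q",np.round(o["qpos"],2),"F",np.round(o["contact_force"],1),"gap",round(o["finger_gap"],4));return o
E
python3 - <<'E'
from h import *
im=cv2.imread("pics/top0.png");C=cam("top")
m=brown(im);m=cv2.morphologyEx(m,cv2.MORPH_OPEN,np.ones((3,3)))
cs,_=cv2.findContours(m,0,2)
for c in cs:
    if cv2.contourArea(c)<150: continue
    (u,v),s,a=cv2.minAreaRect(c);b=cv2.boxPoints(((u,v),s,a))
    X=cast(C,(u,v),.028);B=np.array([cast(C,p,.028) for p in b])
    print(np.round((u,v),1),X[:2].round(4),"sz",np.linalg.norm(B[1]-B[0]).round(3),np.linalg.norm(B[2]-B[1]).round(3),"ang",a)
# mat
g=cv2.cvtColor(im,cv2.COLOR_BGR2GRAY);m=(g<40).astype('uint8')
cs,_=cv2.findContours(m,0,2)
for c in cs:
    if cv2.contourArea(c)>2000:
        (u,v),s,a=cv2.minAreaRect(c);B=np.array([cast(C,p,.004) for p in cv2.boxPoints(((u,v),s,a))]);print("mat",(u,v),B.round(3),B.mean(0),a)
print("px->world rack: z=.062 / .088")
for n,p,z in [("lowL",(202,177),.062),("lowR",(344,177),.062),("upL",(202,144),.088),("upR",(344,143),.088),("handle",(286,156),.14),("wash",(321,112),.1),("timer",(362,261),.024),("pedal",(402,210),.04)]:
    print(n,cast(C,p,z).round(3))
big=cv2.resize(im[95:265,180:430],None,fx=3.2,fy=3.2,interpolation=2);cv2.imwrite("pics/crop0.png",big)
cv2.imwrite("pics/crop1.png",cv2.resize(cv2.imread("pics/scene0.png")[130:330,130:380],None,fx=3,fy=3,interpolation=2))
E
```

```text
[219.5 229. ] [0.4142 0.1936] sz 0.04 0.111 ang 90.0
[261.8 220.6] [0.4407 0.0639] sz 0.114 0.041 ang 12.26477336883545
[345.6 218.5] [ 0.4479 -0.1949] sz 0.042 0.114 ang 75.0685806274414
[304.5 217. ] [ 0.4521 -0.068 ] sz 0.04 0.112 ang 90.0
[488.  105.5] [ 0.8162 -0.6615] sz 0.052 0.051 ang 90.0
mat (467.1667175292969, 336.6330871582031) [[-0.014 -0.183  0.004]
 [ 0.406 -0.817  0.004]
 [ 0.203 -0.94   0.004]
 [-0.198 -0.315  0.004]] [ 0.09937629 -0.563493    0.004     ] 54.96620559692383
mat (155.0, 204.0) [[0.589 0.515 0.004]
 [0.59  0.298 0.004]
 [0.404 0.292 0.004]
 [0.404 0.504 0.004]] [0.49671509 0.40229467 0.004     ] 90.0
px->world rack: z=.062 / .088
lowL [0.57  0.247 0.062]
lowR [ 0.571 -0.188  0.062]
upL [0.667 0.245 0.088]
upR [ 0.671 -0.186  0.088]
handle [ 0.615 -0.009  0.14 ]
wash [ 0.765 -0.116  0.1  ]
timer [ 0.318 -0.243  0.024]
pedal [ 0.473 -0.367  0.04 ]
```

View pics/crop0.png

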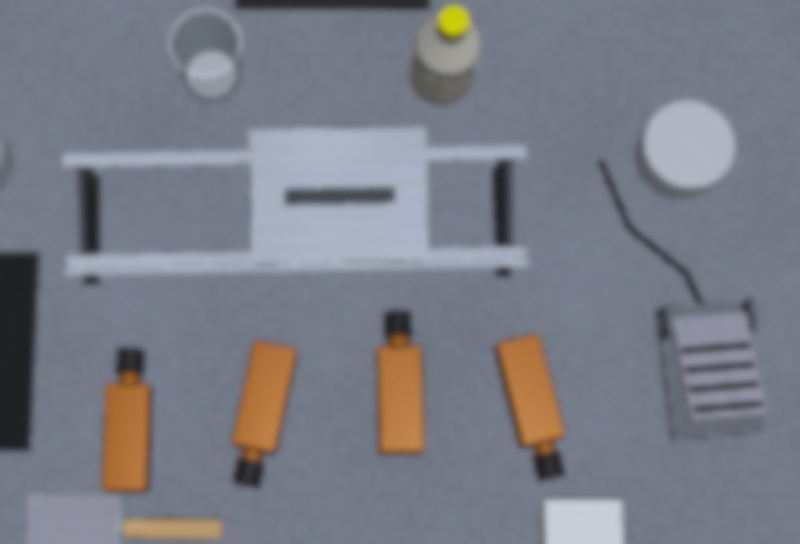

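View pics/crop1.png

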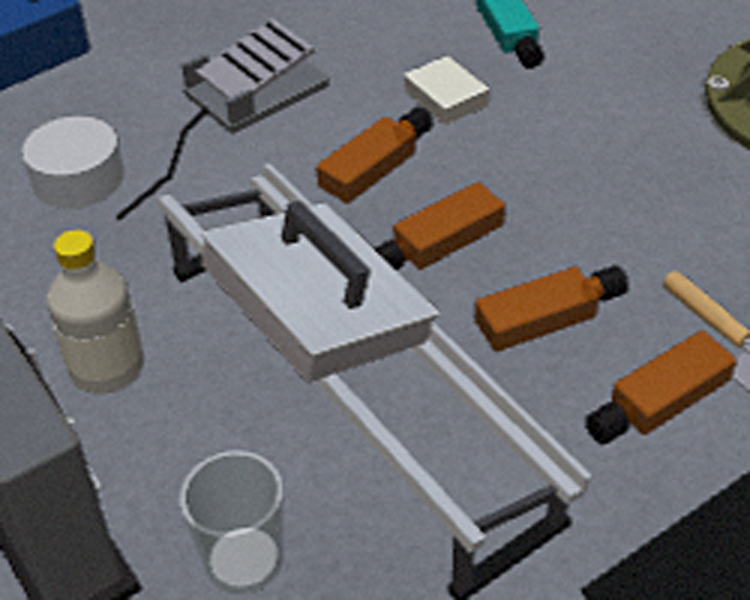

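The crops show four brown bottles, the rack yawed slightly, the case with its dark handle, and the foot switch with a ribbed steel pedal. Next I go above the rack for a closer look.

Run:
```python
from h import *
go([.58,.05,.38],down(0)); go([.45,-.25,.38],down(-.5))
```

```text
shift [-0.4204 -0.5452 -0.1408] turn [-1.000e-04  2.000e-04 -1.792e-01] rows>= 16.850279385725255 9.01008920477886
shift [-0.2055 -0.2987 -0.1411] turn [-0.0001  0.0002 -0.0996] rows>= 9.330105026039913 5.0089934846762025
```

>>> jog_arm(
  plan=[
    [[-0.04, -0.04, -0.06], [0, 0, -0.01]],
    [[-0.08, -0.08, -0.1], [0, 0, -0.03]],
    [[-0.12, -0.14, -0.14], [0, 0, -0.05]],
    [[-0.16, -0.2, -0.14], [0, 0, -0.07]],
    [[-0.2, -0.26, -0.14], [0, 0, -0.09]],
    [[-0.24, -0.3, -0.14], [0, 0, -0.1]],
    [[-0.28, -0.35, -0.14], [0, 0, -0.12]],
    [[-0.31, -0.4, -0.14], [0, 0, -0.14]],
    [[-0.34, -0.44, -0.14], [0, 0, -0.15]],
    [[-0.37, -0.48, -0.14], [0, 0, -0.165]],
    [[-0.4, -0.52, -0.14], [0, 0, -0.175]],
    [[-0.42, -0.545, -0.14], [0, 0, -0.179]],
  ],
  fingers=1,
)

```text
clock: 1.15
ee_pos: [0.4769, -0.1464, 0.3693]
orientation: [[1.0, 0.002, -0.0], [0.002, -1.0, 0.001], [-0.0, -0.001, -1.0]]
contact_force: [0.3, -1.2, -0.5]
finger_gap: 0.0853
```

Run:
```python
from h import *
o=st(); print(o["joint_velocities"].round(2)); go([.58,.05,.38],down(0))
```

```text
1.15 [ 0.4769 -0.1464  0.3693] q [ 0.75  0.26 -0.67  1.57  0.16  1.36  0.06] F [ 0.3 -1.2 -0.5] gap 0.0853
[-0.87  0.17 -0.27 -0.22  0.15  0.12 -0.89]
shift [ 0.1035 -0.1962 -0.0106] turn [-0.0001  0.0001  0.0003] rows>= 5.326228422080447 0.017433801477073282
```

>>> jog_arm(
  plan=[
    [[0.03, -0.04, -0.01], [0, 0, 0]],
    [[0.05, -0.08, -0.01], [0, 0, 0]],
    [[0.07, -0.12, -0.01], [0, 0, 0]],
    [[0.09, -0.16, -0.01], [0, 0, 0]],
    [[0.103, -0.196, -0.011], [0, 0, 0]],
    [[0.103, -0.196, -0.011], [0, 0, 0]],
    [[0.103, -0.196, -0.011], [0, 0, 0]],
    [[0.103, -0.196, -0.011], [0, 0, 0]],
  ],
)

```text
clock: 1.82
ee_pos: [0.5794, 0.0509, 0.3798]
orientation: [[1.0, 0.005, -0.002], [0.005, -1.0, 0.001], [-0.002, -0.001, -1.0]]
contact_force: [0.1, -0.6, 0.7]
finger_gap: 0.0855
```

Run:
```python
from h import *
o=st();cv2.imwrite("pics/w1.png",env.snapshot("wrist"))
import pickle;pickle.dump(o,open("pics/w1.pkl","wb"))
```

```text
1.82 [0.5794 0.0509 0.3798] q [ 0.31  0.42 -0.71  1.35  0.27  1.48 -0.38] F [ 0.1 -0.6  0.7] gap 0.0855
```

View pics/w1.png

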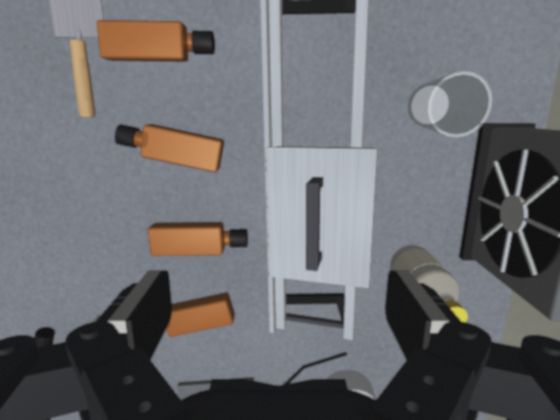

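Run:
```python
import cv2
im=cv2.imread("pics/w1.png")
cv2.imwrite("pics/w1a.png",cv2.resize(im[0:150,240:390],None,fx=4,fy=4,interpolation=2))
cv2.imwrite("pics/w1b.png",cv2.resize(im[140:345,250:390],None,fx=2.9,fy=2.9,interpolation=2))
```

```text
(no output)
```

View pics/w1a.png

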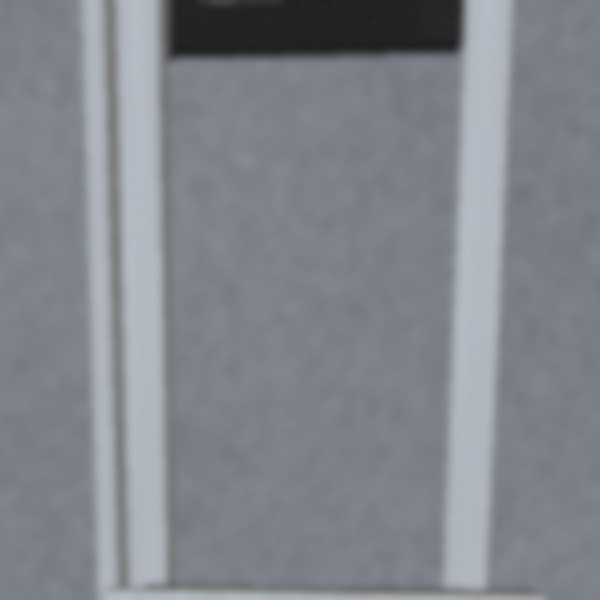

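View pics/w1b.png

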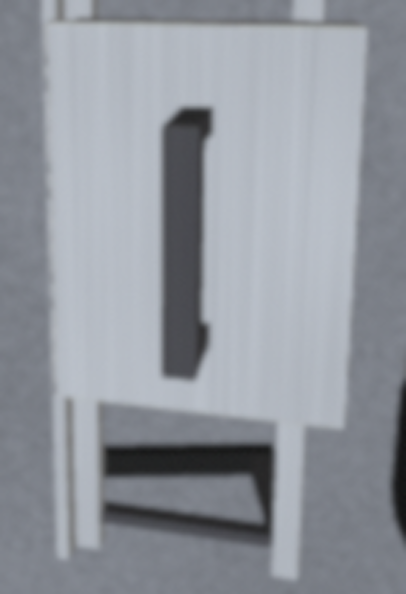

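Run:
```python
from h import *
import pickle;o=pickle.load(open("pics/w1.pkl","rb"));C=cam("wrist",o)
f=lambda p,z:cast(C,p,z).round(4)
print("low rail top", [f(((269.5+280.7)/2,0),.062),f(((272+281.7)/2,140),.062),f((280.7,329),.062)])
print("up rail top", [f(((356.2+368.2)/2,0),.088),f(((351+361.7)/2,140),.088),f((348.3,339.3),.088)])
# fit with rack frame
th=np.arctan(.2875);n=np.array([-np.sin(th),0,np.cos(th)])
for xr in (.615,.62,.625):
    pl=lambda h:(np.array([xr,0,.075])+h*n)
    L=np.array([cast(C,p,n=n,p0=pl(.034)) for p in [(266.6,147.6),(376.6,149.3),(369.3,287.9),(269,276.9)]])
    H=np.array([cast(C,p,n=n,p0=pl(.070)) for p in [(306.2,183.8),(319.3,183.1),(316.9,270.7),(305.9,269.7)]])
    print(xr,"lid",L.round(4).tolist(),"c",L.mean(0).round(4),"sz",np.linalg.norm(L[1]-L[0]).round(4),np.linalg.norm(L[2]-L[1]).round(4),"H",H.round(4).tolist(),H.mean(0).round(4),np.linalg.norm(H[1]-H[0]).round(4),np.linalg.norm(H[2]-H[1]).round(4))
```

```text
low rail top [array([0.5732, 0.2334, 0.062 ]), array([0.5757, 0.0802, 0.062 ]), array([ 0.5821, -0.1865,  0.062 ])]
up rail top [array([0.6645, 0.2273, 0.088 ]), array([0.6677, 0.083 , 0.088 ]), array([ 0.674 , -0.1843,  0.088 ])]
0.615 lid [[0.5642, 0.0747, 0.0958], [0.6809, 0.0772, 0.1293], [0.6849, -0.0838, 0.1305], [0.5665, -0.0874, 0.0964]] c [ 0.6242 -0.0048  0.113 ] sz 0.1215 0.1611 H [[0.6067, 0.0433, 0.1454], [0.6198, 0.0449, 0.1492], [0.6206, -0.0531, 0.1495], [0.6088, -0.0536, 0.1461]] [ 0.614  -0.0046  0.1475] 0.0137 0.098
0.62 lid [[0.5641, 0.0745, 0.0943], [0.6813, 0.0771, 0.128], [0.6853, -0.0845, 0.1292], [0.5665, -0.0881, 0.095]] c [ 0.6243 -0.0053  0.1116] sz 0.1219 0.1616 H [[0.6068, 0.043, 0.144], [0.6199, 0.0446, 0.1478], [0.6208, -0.0537, 0.1481], [0.6089, -0.0542, 0.1447]] [ 0.6141 -0.0051  0.1461] 0.0138 0.0983
0.625 lid [[0.5641, 0.0744, 0.0929], [0.6816, 0.0769, 0.1267], [0.6857, -0.0852, 0.1278], [0.5665, -0.0888, 0.0935]] c [ 0.6245 -0.0057  0.1102] sz 0.1223 0.1622 H [[0.6069, 0.0427, 0.1426], [0.6201, 0.0443, 0.1464], [0.621, -0.0544, 0.1467], [0.6091, -0.0549, 0.1433]] [ 0.6143 -0.0056  0.1447] 0.0138 0.0987
```

```bash
cat >> h.py <<'E'
PSI=.0215;TH=np.arctan(.2875);RC=np.array([.6228,.03,.075])
RR=Rn.from_euler('zy',[PSI,-TH]).as_matrix()   # rack-bed frame: x up slope, z normal
def bed(yaw=0): return RR@Rn.from_euler('z',yaw).as_matrix()@np.diag([1,-1,-1.])
E
python3 - <<'E'
from h import *
R=bed(0);T=np.array([.619,-.005,.1287]);print(RR.round(3))
go(T-.07*R[:,2],R);print((T-.07*R[:,2]).round(3))
E
```

```text
[[ 0.961 -0.021 -0.276]
 [ 0.021  1.     0.   ]
 [ 0.276 -0.006  0.961]]
shift [0.0204 0.0543 0.1839] turn [-0.0005  0.0448 -0.0031] rows>= 4.625297466282643 2.2562637758531916
[ 0.6   -0.005  0.196]
```

```bash
sed -i "s/'zy'/'ZY'/" h.py
python3 - <<'E'
from h import *
R=bed(0);T=np.array([.619,-.005,.1287]);print(RR.round(3))
go(T-.07*R[:,2],R)
E
```

```text
[[ 0.961 -0.021 -0.276]
 [ 0.021  1.    -0.006]
 [ 0.276  0.     0.961]]
shift [0.0204 0.0547 0.1839] turn [ 0.0004  0.0448 -0.0031] rows>= 4.628122823696963 2.2562600184297747
```

>>> jog_arm(
  plan=[
    [[0.01, 0.02, 0.04], [0, 0.015, 0]],
    [[0.02, 0.04, 0.08], [0, 0.03, -0.002]],
    [[0.02, 0.054, 0.12], [0, 0.045, -0.003]],
    [[0.02, 0.054, 0.15], [0, 0.045, -0.003]],
    [[0.02, 0.054, 0.18], [0, 0.045, -0.003]],
    [[0.02, 0.054, 0.184], [0, 0.045, -0.003]],
    [[0.02, 0.054, 0.184], [0, 0.045, -0.003]],
    [[0.02, 0.054, 0.184], [0, 0.045, -0.003]],
  ],
)

```text
clock: 2.53
ee_pos: [0.5991, -0.0064, 0.196]
orientation: [[0.961, 0.019, 0.277], [0.019, -1.0, 0.002], [0.277, 0.003, -0.961]]
contact_force: [0.0, 1.0, 0.5]
finger_gap: 0.0854
```

Run:
```python
from h import *
R=bed(0);T=np.array([.619,-.005,.1287]);st()
go(T,R);cv2.imwrite("pics/w2.png",env.snapshot("wrist"))
```

```text
2.53 [ 0.5991 -0.0064  0.196 ] q [ 0.4   0.42 -0.62  1.9   0.47  0.66 -0.46] F [0.  1.  0.5] gap 0.0854
shift [ 0.0005 -0.0012  0.0702] turn [ 0.0006 -0.0001 -0.0003] rows>= 1.684610185157424 0.03521415507990543
```

View pics/w2.png

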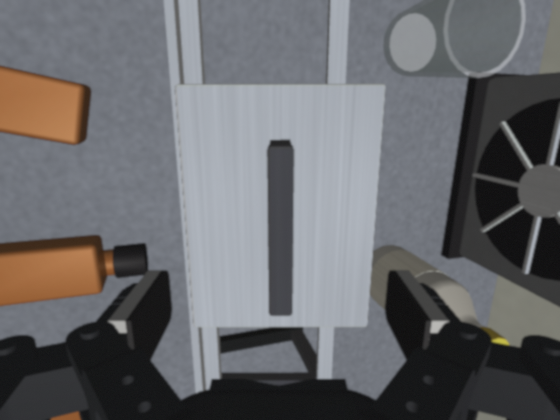

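>>> jog_arm(
  plan=[
    [[0, 0, 0.03], [0, 0, 0]],
    [[0, -0.001, 0.06], [0, 0, 0]],
    [[0, -0.001, 0.07], [0, 0, 0]],
    [[0, -0.001, 0.07], [0, 0, 0]],
  ],
)

```text
clock: 2.92
ee_pos: [0.6196, -0.0045, 0.1292]
orientation: [[0.96, 0.019, 0.278], [0.019, -1.0, 0.003], [0.278, 0.003, -0.961]]
contact_force: [-0.7, -0.1, 0.4]
finger_gap: 0.0853
```

>>> jog_arm(
  plan=[
    [[0, 0, 0], [0, 0, 0]],
    [[0, 0, 0], [0, 0, 0]],
    [[0, 0, 0], [0, 0, 0]],
    [[0, 0, 0], [0, 0, 0]],
    [[0, 0, 0], [0, 0, 0]],
    [[0, 0, 0], [0, 0, 0]],
    [[0, 0, 0], [0, 0, 0]],
    [[0, 0, 0], [0, 0, 0]],
    [[0, 0, 0], [0, 0, 0]],
  ],
  fingers=-1,
  grip_force=60,
)

```text
clock: 3.67
ee_pos: [0.6196, -0.0047, 0.13]
orientation: [[0.96, 0.019, 0.279], [0.019, -1.0, 0.002], [0.279, 0.003, -0.96]]
contact_force: [-1.8, -1.0, 6.4]
finger_gap: 0.0127
```

Run:
```python
from h import *
o=st();cv2.imwrite("pics/w3.png",env.snapshot("wrist"));print(o["orientation"].T@np.array([0,0,1]))
```

```text
3.67 [ 0.6196 -0.0047  0.13  ] q [ 0.32  0.52 -0.52  1.93  0.59  0.53 -0.57] F [-1.8 -1.   6.4] gap 0.0127
[ 0.27858061  0.00343685 -0.9604067 ]
```

View pics/w3.png

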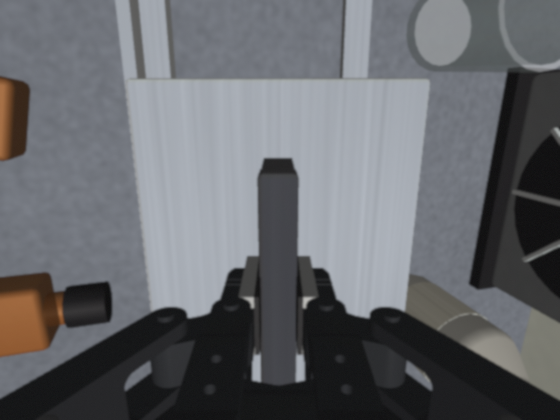

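>>> jog_arm(
  plan=[
    [[0.003, 0, -0.01], [0, 0, 0]],
    [[0.01, 0, -0.035], [0, 0, 0]],
    [[0.02, 0, -0.07], [0, 0, 0]],
    [[0.03, 0, -0.1], [0, 0, 0]],
    [[0.035, 0, -0.12], [0, 0, 0]],
    [[0.035, 0, -0.12], [0, 0, 0]],
    [[0.035, 0, -0.12], [0, 0, 0]],
  ],
)

```text
clock: 4.3
ee_pos: [0.6197, -0.0045, 0.2554]
orientation: [[0.96, 0.018, 0.279], [0.019, -1.0, 0.001], [0.279, 0.004, -0.96]]
contact_force: [-1.2, -0.4, -4.5]
finger_gap: 0.0127
```

Run:
```python
from h import *
o=st();im=env.snapshot("top");cv2.imwrite("pics/t1.png",im);C=cam("top")
cv2.imwrite("pics/t1a.png",cv2.resize(im[150:260,100:220],None,fx=4,fy=4,interpolation=0));
g=cv2.cvtColor(im,cv2.COLOR_BGR2GRAY)
print(g[160:250:2,156]);print(g[204,110:202:2])
for t in (55,70,80):
  cs,_=cv2.findContours((g<t).astype('uint8')[150:260,100:210],0,2)
  c=max(cs,key=cv2.contourArea);(u,v),s,a=cv2.minAreaRect(c);B=np.array([cast(C,p+np.array([100,150]),.004) for p in cv2.boxPoints(((u,v),s,a))]);print(t,B.round(3).tolist(),B.mean(0).round(4),a)
```

```text
4.3 [ 0.6197 -0.0045  0.2554] q [ 0.43  0.4  -0.68  1.76  0.4   0.82 -0.39] F [-1.2 -0.4 -4.5] gap 0.0127
[131 131 131 131 132 133 122  65  35  36  36  36  35  35  35  36  36  36
  35  35  37  35  35  35  36  36  36  36  37  36  36  36  36  36  37  35
  35  54 109 128 129 131 132 132 130]
[131 132 130 130 129 115  63  35  35  36  36  35  36  35  35  36  36  36
  36  36  35  34  36  35  35  36  36  36  36  36  35  36  35  35  35  36
  35  36  35  37  80 125 131 131 131 131]
55 [[0.402, 0.505, 0.004], [0.593, 0.513, 0.004], [0.59, 0.295, 0.004], [0.399, 0.291, 0.004]] [0.4959 0.4007 0.004 ] 0.9391909241676331
70 [[0.593, 0.519, 0.004], [0.593, 0.295, 0.004], [0.401, 0.288, 0.004], [0.4, 0.507, 0.004]] [0.4968 0.4023 0.004 ] 90.0
80 [[0.401, 0.508, 0.004], [0.597, 0.515, 0.004], [0.593, 0.291, 0.004], [0.396, 0.289, 0.004]] [0.4968 0.4008 0.004 ] 1.2188751697540283
```

View pics/t1.png

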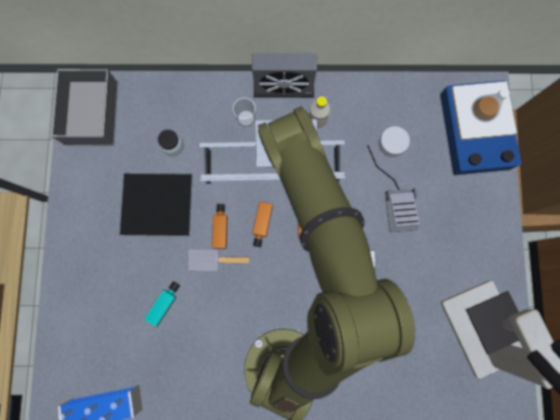

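Run:
```python
from h import *
go([.497,.4015,.17],down(0))
```

```text
shift [-0.1326 -0.4088  0.0473] turn [ 0.0002 -0.0446  0.003 ] rows>= 10.368918542827561 2.248731316023235
```

>>> jog_arm(
  plan=[
    [[-0.005, -0.015, 0], [0, -0.005, 0]],
    [[-0.015, -0.045, 0], [0, -0.012, 0]],
    [[-0.027, -0.08, 0], [0, -0.02, 0]],
    [[-0.04, -0.12, 0], [0, -0.028, 0]],
    [[-0.052, -0.16, 0.005], [0, -0.036, 0.002]],
    [[-0.065, -0.2, 0.01], [0, -0.045, 0.003]],
    [[-0.078, -0.24, 0.017], [0, -0.045, 0.003]],
    [[-0.091, -0.28, 0.025], [0, -0.045, 0.003]],
    [[-0.104, -0.32, 0.032], [0, -0.045, 0.003]],
    [[-0.117, -0.36, 0.04], [0, -0.045, 0.003]],
    [[-0.126, -0.39, 0.045], [0, -0.045, 0.003]],
    [[-0.133, -0.409, 0.047], [0, -0.045, 0.003]],
  ],
)

```text
clock: 5.35
ee_pos: [0.4925, 0.4058, 0.1664]
orientation: [[1.0, 0.005, -0.007], [0.005, -1.0, -0.002], [-0.007, 0.002, -1.0]]
contact_force: [-0.5, -0.0, -3.0]
finger_gap: 0.0128
```

Run:
```python
from h import *
o=st();cv2.imwrite("pics/w4.png",env.snapshot("wrist"));go([.497,.4015,.17],down(0))
import pickle;pickle.dump(o,open("pics/w4.pkl","wb"))
```

```text
5.35 [0.4925 0.4058 0.1664] q [-0.36  0.65 -0.64  1.55  0.41  1.08 -1.09] F [-0.5 -0.  -3. ] gap 0.0128
shift [ 0.0066  0.0075 -0.0037] turn [-0.0001  0.0014  0.0014] rows>= 0.25519866706409716 0.1017731644706296
```

View pics/w4.png

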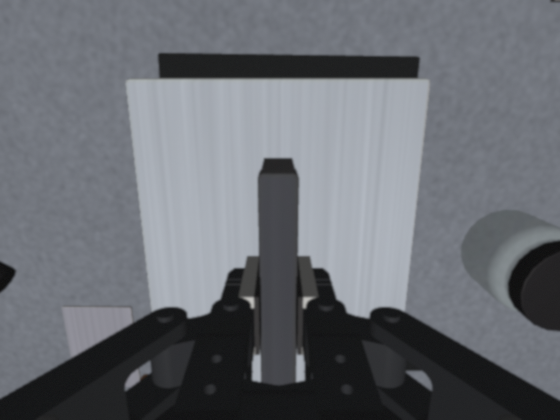

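Run:
```python
from h import *
import pickle;o=pickle.load(open("pics/w4.pkl","rb"));C=cam("wrist",o)
a=cast(C,(160,54),.004);b=cast(C,(418,57),.004);print(a,b,np.linalg.norm(a-b));
y=np.arctan2(b[1]-a[1],b[0]-a[0]);c=(a+b)/2+.11*np.array([np.sin(y),-np.cos(y),0]);print(y,c)
st();go([c[0],c[1],.08],down(y))
```

```text
[0.39987489 0.51268462 0.004     ] [0.59496015 0.51133025 0.004     ] 0.19508995737720766
-0.006942331528525049 [0.49665387 0.40201009 0.004     ]
5.4 [0.4903 0.4089 0.1663] q [-0.36  0.65 -0.64  1.55  0.41  1.08 -1.09] F [-1.5  3.7 -2.2] gap 0.0133
shift [0.007  0.007  0.0863] turn [-0.0001  0.0014  0.0025] rows>= 2.0822497358781735 0.14632841457719933
```

Mat centre is confirmed at (0.497, 0.402) in two views. Next I lower the case.

>>> jog_arm(
  plan=[
    [[0.007, 0.007, 0.02], [0, 0.001, 0.002]],
    [[0.007, 0.007, 0.04], [0, 0.001, 0.002]],
    [[0.007, 0.007, 0.06], [0, 0.001, 0.002]],
    [[0.007, 0.007, 0.075], [0, 0.001, 0.002]],
    [[0.007, 0.007, 0.086], [0, 0.001, 0.002]],
    [[0.007, 0.007, 0.09], [0, 0.001, 0.002]],
    [[0.007, 0.007, 0.09], [0, 0.001, 0.002]],
    [[0.007, 0.007, 0.09], [0, 0.001, 0.002]],
  ],
)

```text
clock: 6.07
ee_pos: [0.4966, 0.4021, 0.0762]
orientation: [[1.0, -0.004, -0.003], [-0.004, -1.0, 0.0], [-0.003, -0.0, -1.0]]
contact_force: [-0.6, -0.4, -2.7]
finger_gap: 0.0131
```

Run:
```python
from h import *
st();go([.4967,.402,.06],down(0))
```

```text
6.07 [0.4966 0.4021 0.0762] q [-0.38  0.74 -0.59  1.65  0.49  0.9  -1.16] F [-0.6 -0.4 -2.7] gap 0.0131
shift [0.0001 0.0001 0.0162] turn [-0.0001  0.0005 -0.0006] rows>= 0.3895059903018579 0.03702943825272068
```

>>> jog_arm(
  plan=[
    [[0, 0, 0.006], [0, 0, 0]],
    [[0, 0, 0.011], [0, 0, 0]],
    [[0, 0, 0.015], [0, 0, 0]],
    [[0, 0, 0.017], [0, 0, 0]],
    [[0, 0, 0.017], [0, 0, 0]],
    [[0, 0, 0.017], [0, 0, 0]],
  ],
)

```text
clock: 6.57
ee_pos: [0.4966, 0.4021, 0.0592]
orientation: [[1.0, -0.004, -0.003], [-0.004, -1.0, 0.0], [-0.003, -0.0, -1.0]]
contact_force: [0.4, -0.8, -3.1]
finger_gap: 0.0129
```

>>> jog_arm(
  plan=[
    [[0, 0, 0.001], [0, 0, 0]],
    [[0, 0, 0.002], [0, 0, 0]],
    [[0, 0, 0.003], [0, 0, 0]],
    [[0, 0, 0.003], [0, 0, 0]],
    [[0, 0, 0.003], [0, 0, 0]],
  ],
)

```text
clock: 6.98
ee_pos: [0.4967, 0.4024, 0.0583]
orientation: [[1.0, -0.004, -0.001], [-0.004, -1.0, 0.001], [-0.001, -0.001, -1.0]]
contact_force: [-3.4, -3.5, 11.3]
finger_gap: 0.0131
```

>>> jog_arm(
  plan=[
    [[0, 0, -0.001], [0, 0, 0]],
    [[0, 0, -0.001], [0, 0, 0]],
    [[0, 0, -0.001], [0, 0, 0]],
    [[0, 0, -0.001], [0, 0, 0]],
    [[0, 0, -0.001], [0, 0, 0]],
    [[0, 0, -0.001], [0, 0, 0]],
    [[0, 0, -0.02], [0, 0, 0]],
    [[0, 0, -0.05], [0, 0, 0]],
    [[0, 0, -0.09], [0, 0, 0]],
    [[0, 0, -0.13], [0, 0, 0]],
    [[0, 0, -0.17], [0, 0, 0]],
    [[0, 0, -0.2], [0, 0, 0]],
  ],
  fingers=1,
)

```text
clock: 7.98
ee_pos: [0.497, 0.4028, 0.2619]
orientation: [[1.0, -0.003, 0.0], [-0.003, -1.0, 0.003], [0.0, -0.003, -1.0]]
contact_force: [0.2, 0.7, -0.9]
finger_gap: 0.0854
```

Run:
```python
from h import *
o=st();cv2.imwrite("pics/w5.png",env.snapshot("wrist"))
import pickle;pickle.dump(o,open("pics/w5.pkl","wb"))
```

```text
7.98 [0.497  0.4028 0.2619] q [-0.34  0.57 -0.67  1.42  0.36  1.27 -1.04] F [ 0.2  0.7 -0.9] gap 0.0854
```

View pics/w5.png

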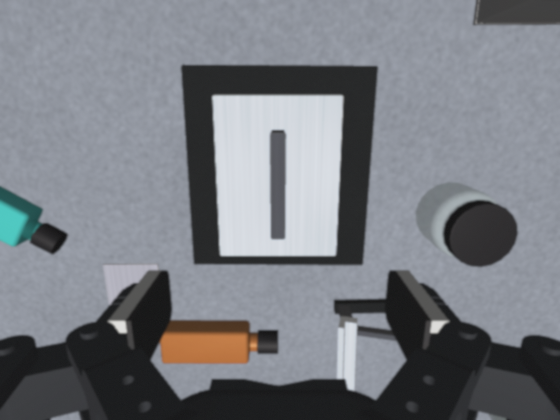

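```bash
cat >> h.py <<'E'
def bottles(n="wrist",obs=None,im=None,near=None):
    obs=obs or env.get_obs();C=cam(n,obs)
    if im is None: im=env.snapshot(n)
    m=brown(im);m=cv2.morphologyEx(m,cv2.MORPH_OPEN,np.ones((5,5) if n=="wrist" else (3,3)))
    out=[]
    for c in cv2.findContours(m,0,2)[0]:
        if cv2.contourArea(c)<(800 if n=="wrist" else 150): continue
        # lid plane cast of the contour then min rect in world
        W=np.array([cast(C,p[0],.030)[:2] for p in c]);r=cv2.minAreaRect((W*1000).astype('float32'))
        b=cv2.boxPoints(r);e=[b[1]-b[0],b[2]-b[1]];e=sorted(e,key=np.linalg.norm)
        out.append((np.array(r[0])/1000,np.linalg.norm(e[1]),np.linalg.norm(e[0]),np.degrees(np.arctan2(e[1][1],e[1][0]))%180,c[:,0].mean(0)))
        print("c",np.round(out[-1][0],4),"LxW",np.round(out[-1][1:3],1),"ang",round(out[-1][3],1),"px",out[-1][4].round(0))
    return im,out
E
python3 - <<'E'
from h import *
import pickle
bottles("top")
print('w5');bottles("wrist",pickle.load(open("pics/w5.pkl","rb")),cv2.imread("pics/w5.png"))
go([.41,.194,.20],down(np.pi/2))
E
```

```text
c [ 0.1774 -0.8028] LxW [103.1  44.8] ang 174.3 px [551. 307.]
c [ 0.2771 -0.8111] LxW [83.6 57. ] ang 0.1 px [552. 277.]
c [0.4488 0.062 ] LxW [96.8 40.3] ang 168.2 px [263. 216.]
c [ 0.4479 -0.1944] LxW [113.1  41.6] ang 13.5 px [346. 218.]
c [ 0.4522 -0.068 ] LxW [112.1  40.2] ang 0.1 px [305. 210.]
c [ 0.8155 -0.6606] LxW [52.8 50.8] ang 90.2 px [488. 106.]
w5
c [0.4134 0.2071] LxW [113.8  54.5] ang 179.8 px [205. 340.]
shift [-0.0876  0.2114  0.0622] turn [-0.0003 -0.0017 -0.2506] rows>= 5.686075068987435 12.599577404138957
```

>>> jog_arm(
  plan=[
    [[-0.01, 0.03, 0], [0, 0, -0.02]],
    [[-0.03, 0.07, 0], [0, 0, -0.04]],
    [[-0.05, 0.11, 0.01], [0, 0, -0.06]],
    [[-0.07, 0.15, 0.02], [0, 0, -0.08]],
    [[-0.08, 0.19, 0.04], [0, 0, -0.1]],
    [[-0.088, 0.211, 0.062], [0, 0, -0.12]],
    [[-0.088, 0.211, 0.062], [0, 0, -0.14]],
    [[-0.088, 0.211, 0.062], [0, 0, -0.16]],
    [[-0.088, 0.211, 0.062], [0, 0, -0.18]],
    [[-0.088, 0.211, 0.062], [0, 0, -0.2]],
    [[-0.088, 0.211, 0.062], [0, 0, -0.22]],
    [[-0.088, 0.211, 0.062], [0, 0, -0.235]],
  ],
)

```text
clock: 9.08
ee_pos: [0.4094, 0.194, 0.1997]
orientation: [[0.091, 0.996, 0.005], [0.996, -0.091, 0.008], [0.008, 0.004, -1.0]]
contact_force: [0.2, -0.5, -0.3]
finger_gap: 0.0854
```

Run:
```python
from h import *
o=st();im,b=bottles();cv2.imwrite("pics/w6.png",im)
```

```text
9.08 [0.4094 0.194  0.1997] q [ 0.3   0.46 -1.13  1.99  0.49  1.    0.41] F [ 0.2 -0.5 -0.3] gap 0.0854
c [ 0.4497 -0.0389] LxW [120.5  41.4] ang 162.6 px [ 28. 257.]
c [0.4398 0.0706] LxW [111.7  46. ] ang 168.3 px [139. 227.]
c [0.4113 0.1979] LxW [113.9  41.3] ang 179.4 px [280. 192.]
```

View pics/w6.png

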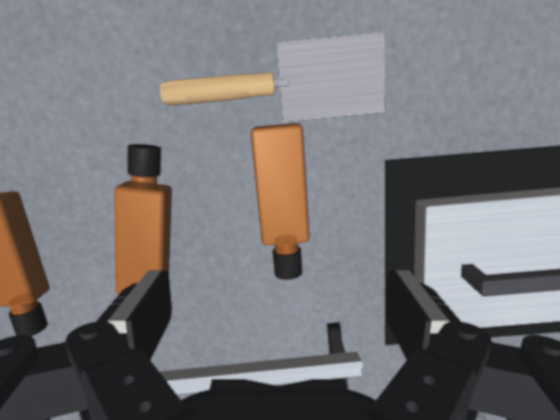

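Run:
```python
from h import *
go([.4113,.1979,.012],down(np.pi/2-.01))
```

```text
shift [0.0026 0.0008 0.1875] turn [ 0.0007 -0.0012 -0.0121] rows>= 4.498039581428512 0.6120609362258915
```

>>> jog_arm(
  plan=[
    [[0.001, 0.0, 0.04], [0, 0, -0.01]],
    [[0.002, 0.001, 0.08], [0, -0.001, -0.012]],
    [[0.003, 0.001, 0.12], [0.001, -0.001, -0.012]],
    [[0.003, 0.001, 0.15], [0.001, -0.001, -0.012]],
    [[0.003, 0.001, 0.17], [0.001, -0.001, -0.012]],
    [[0.003, 0.001, 0.182], [0.001, -0.001, -0.012]],
    [[0.003, 0.001, 0.187], [0.001, -0.001, -0.012]],
    [[0.003, 0.001, 0.187], [0.001, -0.001, -0.012]],
  ],
)

```text
clock: 9.8
ee_pos: [0.4108, 0.1981, 0.0115]
orientation: [[0.012, 1.0, -0.004], [1.0, -0.012, 0.001], [0.001, -0.004, -1.0]]
contact_force: [0.5, 0.3, 0.3]
finger_gap: 0.0856
```

Run:
```python
from h import *
o=st();print(o['orientation'].round(3))
```

```text
9.8 [0.4108 0.1981 0.0115] q [ 0.03  0.72 -0.82  2.19  0.93  0.64  0.09] F [0.5 0.3 0.3] gap 0.0856
[[ 0.012  1.    -0.004]
 [ 1.    -0.012  0.001]
 [ 0.001 -0.004 -1.   ]]
```

>>> jog_arm(
  plan=[
    [[0, 0, 0], [0, 0, 0]],
    [[0, 0, 0], [0, 0, 0]],
    [[0, 0, 0], [0, 0, 0]],
    [[0, 0, 0], [0, 0, 0]],
    [[0, 0, 0], [0, 0, 0]],
    [[0, 0, 0], [0, 0, 0]],
    [[0, 0, -0.01], [0, 0, 0]],
    [[0, 0, -0.04], [0, 0, 0]],
    [[0, 0, -0.08], [0, 0, 0]],
    [[0, 0, -0.12], [0, 0, 0]],
    [[0, 0, -0.16], [0, 0, 0]],
    [[0, 0, -0.18], [0, 0, 0]],
  ],
  fingers=-1,
  grip_force=45,
)

```text
clock: 10.8
ee_pos: [0.4119, 0.1991, 0.1957]
orientation: [[0.011, 1.0, -0.001], [1.0, -0.011, 0.003], [0.003, -0.001, -1.0]]
contact_force: [1.1, 0.6, -1.0]
finger_gap: 0.043
```

Run:
```python
from h import *
o=st();cv2.imwrite("pics/w7.png",env.snapshot("wrist"));env
# placing: bottle origin at s=+21, slot y
def place(y,h=.0):
    # grasp at bottle x=-12.5 mm, TCP .012 above underside
    X=RC+RR@np.array([.021-.0125,y,.012+h]);return X,bed(np.pi/2)
for h in (.08,0): X,R=place(.15,h);print(X.round(4));go(X,R)
```

```text
10.8 [0.4119 0.1991 0.1957] q [ 0.28  0.48 -1.14  1.98  0.51  1.01  0.46] F [ 1.1  0.6 -1. ] gap 0.043
[0.6023 0.1796 0.1658]
shift [-0.0181  0.1895  0.0321] turn [-0.0441  0.0002 -0.0053] rows>= 4.629477925507043 2.2345802569060464
[0.6244 0.1801 0.0889]
shift [-0.0177  0.2114  0.1091] turn [-0.0441  0.0002 -0.0053] rows>= 5.720068939055018 2.2345802569060464
```

View pics/w7.png

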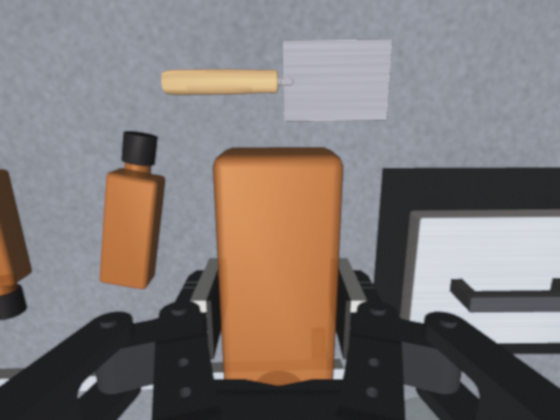

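>>> jog_arm(
  plan=[
    [[-0.002, 0.02, 0], [-0.01, 0, -0.001]],
    [[-0.006, 0.055, 0], [-0.025, 0, -0.003]],
    [[-0.01, 0.09, 0], [-0.044, 0, -0.005]],
    [[-0.015, 0.13, 0.01], [-0.044, 0, -0.005]],
    [[-0.018, 0.16, 0.02], [-0.044, 0, -0.005]],
    [[-0.018, 0.18, 0.03], [-0.044, 0, -0.005]],
    [[-0.018, 0.19, 0.032], [-0.044, 0, -0.005]],
    [[-0.018, 0.19, 0.032], [-0.044, 0, -0.005]],
    [[-0.018, 0.19, 0.032], [-0.044, 0, -0.005]],
  ],
)

```text
clock: 11.6
ee_pos: [0.6018, 0.1801, 0.1656]
orientation: [[-0.02, 0.962, 0.274], [1.0, 0.019, 0.005], [-0.0, 0.274, -0.962]]
contact_force: [-1.1, -0.2, -2.1]
finger_gap: 0.043
```

```bash
cat >> h.py <<'E'
def place(y,h=.0,yaw=np.pi/2,s=.021,g=-.0125,t=.012):
    return RC+RR@np.array([s+g,y,t+h]),bed(yaw)
E
python3 - <<'E'
from h import *
o=st();cv2.imwrite("pics/w8.png",env.snapshot("wrist"))
for h in (.01,0): go(*place(.15,h))
E
```

```text
11.6 [0.6018 0.1801 0.1656] q [ 0.21  0.6  -0.95  1.85  0.88  0.85  0.42] F [-1.1 -0.2 -2.1] gap 0.043
shift [-0.0008  0.0008  0.0706] turn [-0.0003  0.0001 -0.0001] rows>= 1.6930816802699715 0.013786095552188465
shift [-0.0008  0.0009  0.0806] turn [-0.0003  0.0001 -0.0001] rows>= 1.932862469408713 0.013786095552188465
```

View pics/w8.png

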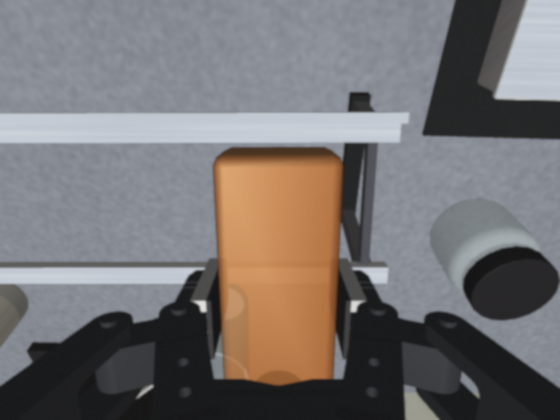

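>>> jog_arm(
  plan=[
    [[0, 0, 0.03], [0, 0, 0]],
    [[-0.001, 0.001, 0.055], [0, 0, 0]],
    [[-0.001, 0.001, 0.068], [0, 0, 0]],
    [[-0.001, 0.001, 0.073], [0, 0, 0]],
    [[-0.001, 0.001, 0.076], [0, 0, 0]],
    [[-0.001, 0.001, 0.076], [0, 0, 0]],
    [[-0.001, 0.001, 0.076], [0, 0, 0]],
  ],
)

```text
clock: 12.23
ee_pos: [0.6232, 0.1806, 0.0946]
orientation: [[-0.022, 0.961, 0.276], [1.0, 0.021, 0.006], [0.0, 0.276, -0.961]]
contact_force: [1.0, 0.8, -2.3]
finger_gap: 0.0434
```

>>> jog_arm(
  plan=[
    [[0, 0, 0.001], [0, 0, 0]],
    [[0, 0, 0.002], [0, 0, 0]],
    [[0, 0, 0.003], [0, 0, 0]],
    [[0, 0, 0.004], [0, 0, 0]],
    [[0, 0, 0.004], [0, 0, 0]],
    [[0, 0, 0.004], [0, 0, 0]],
  ],
)

```text
clock: 12.73
ee_pos: [0.6243, 0.1805, 0.0907]
orientation: [[-0.022, 0.961, 0.276], [1.0, 0.021, 0.006], [0.0, 0.276, -0.961]]
contact_force: [0.3, 0.3, -2.0]
finger_gap: 0.043
```

>>> jog_arm(
  plan=[
    [[0, 0, 0.001], [0, 0, 0]],
    [[0, 0, 0.002], [0, 0, 0]],
    [[0, 0, 0.003], [0, 0, 0]],
    [[0, 0, 0.003], [0, 0, 0]],
  ],
)

```text
clock: 13.07
ee_pos: [0.6248, 0.1806, 0.0892]
orientation: [[-0.021, 0.961, 0.277], [1.0, 0.021, 0.005], [-0.001, 0.277, -0.961]]
contact_force: [-7.0, -2.9, 12.8]
finger_gap: 0.0432
```

>>> jog_arm(
  plan=[
    [[0, 0, -0.001], [0, 0, 0]],
    [[0, 0, -0.001], [0, 0, 0]],
    [[0, 0, -0.001], [0, 0, 0]],
    [[0, 0, -0.001], [0, 0, 0]],
    [[0, 0, -0.01], [0, 0, 0]],
    [[0, 0, -0.04], [0, 0, 0]],
    [[0, 0, -0.08], [0, 0, 0]],
    [[0, 0, -0.12], [0, 0, 0]],
    [[0, 0, -0.15], [0, 0, 0]],
    [[0, 0, -0.15], [0, 0, 0]],
  ],
  fingers=0.55,
)

```text
clock: 13.9
ee_pos: [0.5835, 0.1828, 0.2402]
orientation: [[-0.024, 0.958, 0.285], [1.0, 0.022, 0.009], [0.002, 0.285, -0.959]]
contact_force: [0.8, 0.6, -0.2]
finger_gap: 0.0661
```

Run:
```python
from h import *
import pickle
o=st();im=env.snapshot("wrist");cv2.imwrite("pics/w9.png",im);pickle.dump(o,open("pics/w9.pkl","wb"))
t,b=bottles("top");cv2.imwrite("pics/t2.png",t)
```

```text
13.9 [0.5835 0.1828 0.2402] q [ 0.28  0.5  -1.04  1.8   0.75  0.95  0.53] F [ 0.8  0.6 -0.2] gap 0.0661
c [ 0.2261 -0.8014] LxW [228.1  57.3] ang 174.3 px [547. 291.]
c [ 0.3687 -0.8139] LxW [67.4 31. ] ang 95.3 px [547. 246.]
c [ 0.4615 -0.1911] LxW [85.1 41.5] ang 12.9 px [344. 214.]
c [ 0.8153 -0.6606] LxW [52.1 51.4] ang 175.9 px [488. 105.]
```

View pics/w9.png

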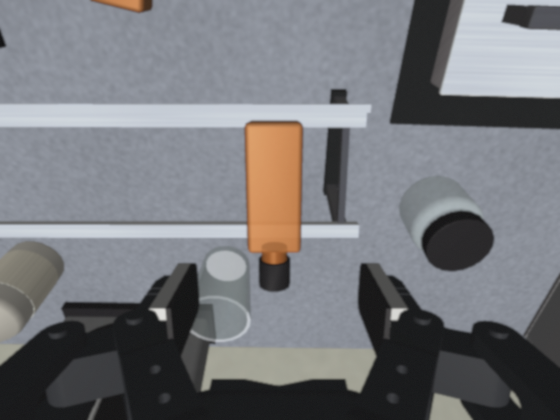

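Run:
```python
from h import *
go([.44,.064,.2],down(np.radians(78.3)))
```

```text
shift [-0.1129 -0.1499 -0.0072] turn [ 0.0449 -0.005   0.0357] rows>= 4.503421126686441 2.895689956443272
```

>>> jog_arm(
  plan=[
    [[-0.02, -0.025, -0.01], [0.01, 0, 0.01]],
    [[-0.04, -0.06, -0.01], [0.02, -0.002, 0.02]],
    [[-0.07, -0.09, -0.01], [0.03, -0.003, 0.03]],
    [[-0.09, -0.12, -0.01], [0.045, -0.005, 0.036]],
    [[-0.11, -0.145, -0.008], [0.045, -0.005, 0.036]],
    [[-0.113, -0.15, -0.007], [0.045, -0.005, 0.036]],
    [[-0.113, -0.15, -0.007], [0.045, -0.005, 0.036]],
    [[-0.113, -0.15, -0.007], [0.045, -0.005, 0.036]],
  ],
  fingers=1,
)

```text
clock: 14.67
ee_pos: [0.4403, 0.0639, 0.1995]
orientation: [[0.205, 0.979, -0.001], [0.979, -0.205, 0.001], [0.001, -0.001, -1.0]]
contact_force: [0.9, 0.6, -0.5]
finger_gap: 0.0853
```

Run:
```python
from h import *
o=st();im,b=bottles();cv2.imwrite("pics/w10.png",im)
```

```text
14.67 [0.4403 0.0639 0.1995] q [ 0.59  0.43 -1.11  2.    0.47  0.99  0.61] F [ 0.9  0.6 -0.5] gap 0.0853
c [ 0.4521 -0.181 ] LxW [99.6 60.1] ang 13.3 px [ 36. 268.]
c [ 0.4433 -0.061 ] LxW [102.8  49. ] ang 1.1 px [137. 220.]
c [0.4406 0.0665] LxW [112.4  41.5] ang 168.1 px [279. 177.]
```

View pics/w10.png

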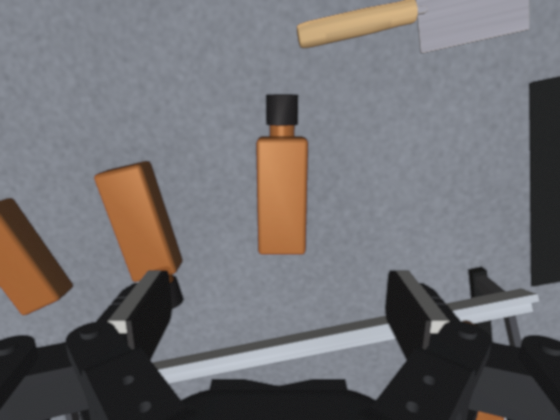

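Run:
```python
from h import *
go([.4406,.066,.012],down(np.radians(78.1)))
```

```text
shift [ 0.0011 -0.0005  0.1879] turn [ 0.     -0.0002  0.0003] rows>= 4.505322566174724 0.01911227061697286
```

>>> jog_arm(
  plan=[
    [[0.001, 0.0, 0.04], [0, 0, 0]],
    [[0.001, 0.0, 0.08], [0, 0, 0]],
    [[0.001, -0.001, 0.12], [0, 0, 0]],
    [[0.001, -0.001, 0.15], [0, 0, 0]],
    [[0.001, -0.001, 0.17], [0, 0, 0]],
    [[0.001, -0.001, 0.182], [0, 0, 0]],
    [[0.001, -0.001, 0.188], [0, 0, 0]],
    [[0.001, -0.001, 0.188], [0, 0, 0]],
  ],
)

```text
clock: 15.38
ee_pos: [0.4404, 0.0673, 0.0109]
orientation: [[0.203, 0.979, -0.001], [0.979, -0.203, 0.002], [0.002, -0.001, -1.0]]
contact_force: [-0.7, 0.3, 0.0]
finger_gap: 0.0854
```

>>> jog_arm(
  plan=[
    [[0, 0, 0], [0, 0, 0]],
    [[0, 0, 0], [0, 0, 0]],
    [[0, 0, 0], [0, 0, 0]],
    [[0, 0, 0], [0, 0, 0]],
    [[0, 0, 0], [0, 0, 0]],
    [[0, 0, 0], [0, 0, 0]],
    [[0, 0, -0.01], [0, 0, 0]],
    [[0, 0, -0.04], [0, 0, 0]],
    [[0, 0, -0.08], [0, 0, 0]],
    [[0, 0, -0.12], [0, 0, 0]],
    [[0, 0, -0.16], [0, 0, 0]],
    [[0, 0, -0.19], [0, 0, 0]],
  ],
  fingers=-1,
  grip_force=45,
)

```text
clock: 16.38
ee_pos: [0.4403, 0.0674, 0.204]
orientation: [[0.202, 0.979, 0.001], [0.979, -0.202, 0.002], [0.002, 0.0, -1.0]]
contact_force: [2.1, 0.2, -2.9]
finger_gap: 0.0433
```

Run:
```python
from h import *
o=st()
go(o["ee_pos"],down(np.radians(-10)))
go(*place(-.05,.1,-np.pi/2))
```

```text
16.38 [0.4403 0.0674 0.204 ] q [ 0.58  0.43 -1.11  2.    0.46  0.99  0.62] F [ 2.1  0.2 -2.9] gap 0.0433
shift [0. 0. 0.] turn [-2.000e-04 -3.000e-04  2.454e-01] rows>= 0.0 12.339087754459609
shift [-0.0536  0.1753  0.0189] turn [0.0068 0.0646 0.4599] rows>= 4.418725538208922 23.355370209610523
```

>>> jog_arm(
  plan=[
    [[0, 0, 0], [0, 0, 0.015]],
    [[0, 0.0, -0.01], [0, 0, 0.033]],
    [[0, 0.0, -0.02], [0, 0, 0.052]],
    [[0, 0.01, -0.02], [0, 0, 0.071]],
    [[-0.01, 0.02, -0.02], [0, 0, 0.09]],
    [[-0.01, 0.03, -0.02], [0, 0, 0.109]],
    [[-0.01, 0.04, -0.02], [0, 0, 0.128]],
    [[-0.02, 0.05, -0.02], [0, 0, 0.147]],
    [[-0.02, 0.06, -0.02], [0, 0, 0.166]],
    [[-0.02, 0.06, -0.02], [0, 0, 0.185]],
    [[-0.02, 0.06, -0.02], [0, 0, 0.204]],
    [[-0.02, 0.06, -0.02], [0, 0, 0.223]],
  ],
)

```text
clock: 17.38
ee_pos: [0.4945, 0.0354, 0.2239]
orientation: [[0.999, -0.04, 0.0], [-0.04, -0.999, 0.002], [0.0, -0.002, -1.0]]
contact_force: [0.1, 0.3, -3.2]
finger_gap: 0.0435
```

Run:
```python
from h import *
o=st()
go(o["ee_pos"],down(-np.pi/2+PSI))
go(*place(-.05,.1,-np.pi/2))
```

```text
17.38 [0.4945 0.0354 0.2239] q [ 0.38  0.38 -0.7   1.85  0.28  1.01 -0.47] F [ 0.1  0.3 -3.2] gap 0.0435
shift [0. 0. 0.] turn [-3.000e-04  2.000e-04  2.402e-01] rows>= 0.0 12.077702961286008
shift [0.1087 0.0516 0.0389] turn [0.0354 0.0338 0.2385] rows>= 3.0321821703461613 12.240445680361344
```

>>> jog_arm(
  plan=[
    [[0, 0, 0], [0.003, 0.003, 0.019]],
    [[0.01, 0.005, 0], [0.006, 0.006, 0.038]],
    [[0.02, 0.01, 0], [0.009, 0.008, 0.057]],
    [[0.03, 0.015, 0], [0.011, 0.011, 0.076]],
    [[0.04, 0.02, 0], [0.014, 0.014, 0.095]],
    [[0.05, 0.025, 0], [0.017, 0.016, 0.114]],
    [[0.06, 0.03, 0.01], [0.02, 0.019, 0.133]],
    [[0.07, 0.035, 0.01], [0.023, 0.022, 0.152]],
    [[0.08, 0.04, 0.02], [0.025, 0.024, 0.171]],
    [[0.09, 0.045, 0.03], [0.028, 0.027, 0.19]],
    [[0.1, 0.05, 0.039], [0.031, 0.03, 0.209]],
    [[0.109, 0.052, 0.039], [0.034, 0.032, 0.228]],
  ],
)

```text
clock: 18.38
ee_pos: [0.6, -0.0222, 0.1828]
orientation: [[0.08, -0.962, 0.263], [-0.997, -0.079, 0.015], [0.006, -0.263, -0.965]]
contact_force: [-1.4, 0.1, -3.0]
finger_gap: 0.0429
```

Run:
```python
from h import *
o=st()
go(*place(-.05,.04,-np.pi/2))
```

```text
18.38 [ 0.6    -0.0222  0.1828] q [ 0.19  0.4  -0.25  1.9   0.17  0.59 -1.65] F [-1.4  0.1 -3. ] gap 0.0429
shift [-0.001  -0.0026  0.0582] turn [0.0022 0.0016 0.0093] rows>= 1.3976368710294356 0.4874336167469292
```

q7 is at −1.65, well within range. Continue down.

>>> jog_arm(
  plan=[
    [[0, -0.001, 0.01], [0.002, 0.002, 0.009]],
    [[-0.001, -0.003, 0.03], [0.002, 0.002, 0.009]],
    [[-0.001, -0.003, 0.05], [0.002, 0.002, 0.009]],
    [[-0.001, -0.003, 0.058], [0.002, 0.002, 0.009]],
    [[-0.001, -0.003, 0.058], [0.002, 0.002, 0.009]],
    [[-0.001, -0.003, 0.058], [0.002, 0.002, 0.009]],
    [[-0.001, -0.003, 0.058], [0.002, 0.002, 0.009]],
  ],
)

```text
clock: 18.97
ee_pos: [0.6182, -0.0202, 0.1286]
orientation: [[0.022, -0.961, 0.276], [-1.0, -0.022, 0.004], [0.003, -0.276, -0.961]]
contact_force: [-1.0, 0.2, -2.1]
finger_gap: 0.0431
```

Run:
```python
from h import *
o=st();cv2.imwrite("pics/w11.png",env.snapshot("wrist"))
go(*place(-.05,.00,-np.pi/2))
```

```text
18.97 [ 0.6182 -0.0202  0.1286] q [ 0.12  0.49 -0.18  1.94  0.21  0.45 -1.76] F [-1.   0.2 -2.1] gap 0.0431
shift [-0.0003  0.001   0.0413] turn [-0.0001 -0.0004  0.0003] rows>= 0.990337652739263 0.02433996755295739
```

View pics/w11.png

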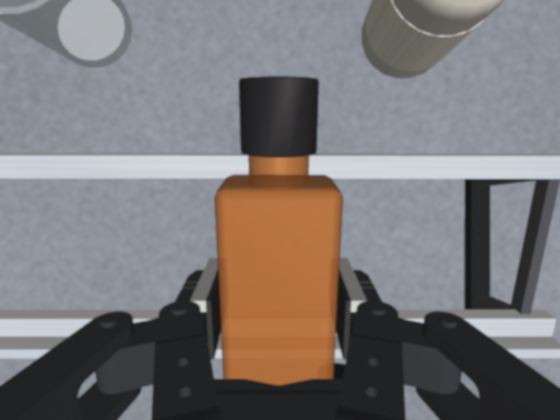

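Run:
```python
from h import *
c=env.camera_info("wrist");K=c["camera_matrix"];M=c["mount"]
def tool(px,z):
    d=M[:3,:3]@np.linalg.solve(K,[*px,1.]);p=M[:3,3];return p+d*(z-p[2])/d[2]
for px,z in [((280,176),-.018),((280,158),-.003),((280,78),-.003),((218,250),-.018),((342,250),-.018)]: print(px,tool(px,z).round(4))
print("A before (w7): tail",tool((280,148),-.018))
```

```text
(280, 176) [ 0.0007 -0.0474 -0.018 ]
(280, 158) [ 0.0008 -0.0511 -0.003 ]
(280, 78) [ 0.0008 -0.0784 -0.003 ]
(218, 250) [-0.0207 -0.0215 -0.018 ]
(342, 250) [ 0.0222 -0.0214 -0.018 ]
A before (w7): tail [ 0.00071517 -0.05643899 -0.018     ]
```

>>> jog_arm(
  plan=[
    [[0, 0, 0.015], [0, 0, 0]],
    [[0, 0.001, 0.028], [0, 0, 0]],
    [[0, 0.001, 0.034], [0, 0, 0]],
    [[0, 0.001, 0.037], [0, 0, 0]],
    [[0, 0.001, 0.039], [0, 0, 0]],
    [[0, 0.001, 0.04], [0, 0, 0]],
    [[0, 0.001, 0.041], [0, 0, 0]],
    [[0, 0.001, 0.041], [0, 0, 0]],
  ],
)

```text
clock: 19.68
ee_pos: [0.6289, -0.0201, 0.0895]
orientation: [[0.022, -0.96, 0.277], [-1.0, -0.022, 0.003], [0.003, -0.277, -0.961]]
contact_force: [-0.3, 0.2, -2.5]
finger_gap: 0.0429
```

>>> jog_arm(
  plan=[
    [[0, 0, 0.001], [0, 0, 0]],
    [[0, 0, 0.002], [0, 0, 0]],
    [[0, 0, 0.003], [0, 0, 0]],
    [[0, 0, 0.003], [0, 0, 0]],
  ],
)

```text
clock: 20.02
ee_pos: [0.6296, -0.0202, 0.0886]
orientation: [[0.022, -0.96, 0.279], [-1.0, -0.022, 0.003], [0.003, -0.279, -0.96]]
contact_force: [-9.4, -0.2, 17.0]
finger_gap: 0.0432
```

>>> jog_arm(
  plan=[
    [[0, 0, -0.001], [0, 0, 0]],
    [[0, 0, -0.001], [0, 0, 0]],
    [[0, 0, -0.001], [0, 0, 0]],
    [[0, 0, -0.001], [0, 0, 0]],
    [[0, 0, -0.01], [0, 0, 0]],
    [[0, 0, -0.04], [0, 0, 0]],
    [[0, 0, -0.08], [0, 0, 0]],
    [[0, 0, -0.12], [0, 0, 0]],
    [[0, 0, -0.15], [0, 0, 0]],
    [[0, 0, -0.15], [0, 0, 0]],
  ],
  fingers=0.55,
)

```text
clock: 20.85
ee_pos: [0.5892, -0.0205, 0.2399]
orientation: [[0.022, -0.957, 0.288], [-1.0, -0.022, 0.002], [0.004, -0.288, -0.958]]
contact_force: [0.8, 0.2, 0.0]
finger_gap: 0.0664
```

Run:
```python
from h import *
o=st();cv2.imwrite("pics/w12.png",env.snapshot("wrist"));t,b=bottles("top");cv2.imwrite("pics/t3.png",t)
go([.452,-.067,.2],down(-np.pi/2))
go([.447,-.194,.2],down(np.radians(13.5+90)))
```

```text
20.85 [ 0.5892 -0.0205  0.2399] q [ 0.18  0.31 -0.25  1.87  0.14  0.68 -1.69] F [0.8 0.2 0. ] gap 0.0664
c [ 0.1695 -0.8057] LxW [78.5 45.8] ang 0.1 px [551. 307.]
c [ 0.261  -0.8096] LxW [54.6 48.2] ang 174.6 px [552. 281.]
c [ 0.3069 -0.811 ] LxW [57.  30.1] ang 90.1 px [551. 264.]
c [ 0.4479 -0.1943] LxW [113.1  41.8] ang 13.3 px [346. 219.]
c [0.646  0.1862] LxW [123.9  41.1] ang 1.4 px [223. 153.]
c [ 0.8155 -0.6606] LxW [52.8 50.8] ang 90.2 px [488. 106.]
shift [ 0.0431  0.1412 -0.0053] turn [-0.0455 -0.0001  0.0035] rows>= 3.543303761188051 2.2938757558293887
shift [ 0.1699  0.1488 -0.0071] turn [-0.008   0.0663  0.4616] rows>= 5.419750827058037 23.45044457451106
```

View pics/w12.png

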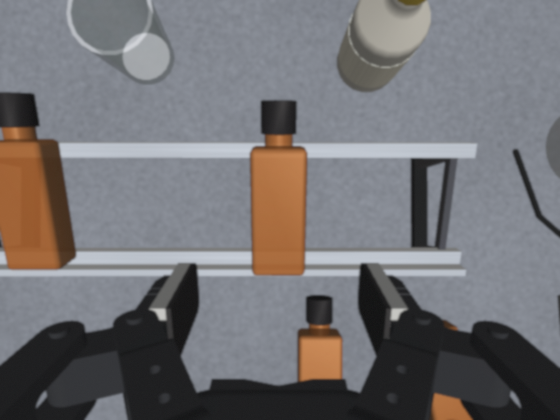

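View pics/t3.png

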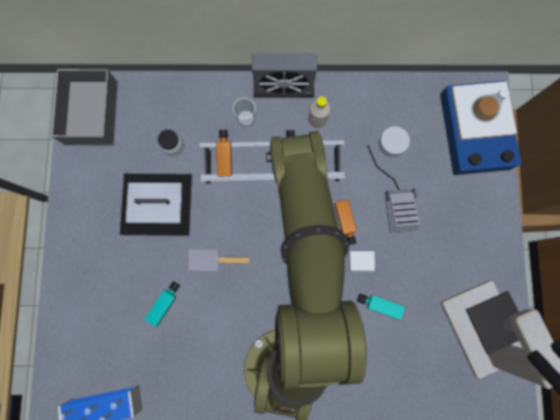

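>>> jog_arm(
  plan=[
    [[0.01, 0.025, -0.01], [-0.015, 0, 0]],
    [[0.02, 0.06, -0.01], [-0.03, 0, 0.001]],
    [[0.03, 0.1, -0.01], [-0.045, 0, 0.003]],
    [[0.043, 0.13, -0.007], [-0.045, 0, 0.003]],
    [[0.043, 0.141, -0.005], [-0.045, 0, 0.003]],
    [[0.043, 0.141, -0.005], [-0.045, 0, 0.003]],
    [[0.043, 0.141, -0.005], [-0.045, 0, 0.003]],
  ],
  fingers=1,
)

```text
clock: 21.53
ee_pos: [0.4519, -0.0669, 0.1988]
orientation: [[0.003, -1.0, 0.001], [-1.0, -0.003, -0.001], [0.001, -0.001, -1.0]]
contact_force: [0.6, -0.1, 0.9]
finger_gap: 0.0853
```

Run:
```python
from h import *
o=st();im,b=bottles();cv2.imwrite("pics/w13.png",im)
for q in b:
  if np.linalg.norm(q[0]-[.452,-.067])<.05:
    a=q[3] if q[3]<90 else q[3]-180
    go([*q[0],.012],down(-np.pi/2+np.radians(a)))
```

```text
21.53 [ 0.4519 -0.0669  0.1988] q [ 0.28  0.29 -0.25  1.98  0.09  0.87 -1.58] F [ 0.6 -0.1  0.9] gap 0.0853
c [ 0.4499 -0.1896] LxW [115.6  46.3] ang 13.5 px [418. 188.]
c [ 0.4513 -0.0662] LxW [113.   41.2] ang 1.2 px [273. 178.]
c [ 0.5866 -0.0112] LxW [54.4 18.9] ang 90.2 px [200.  17.]
shift [-0.0006  0.002   0.1873] turn [-0.0004 -0.0001 -0.0026] rows>= 4.492423252182507 0.1340520879825831
```

View pics/w13.png

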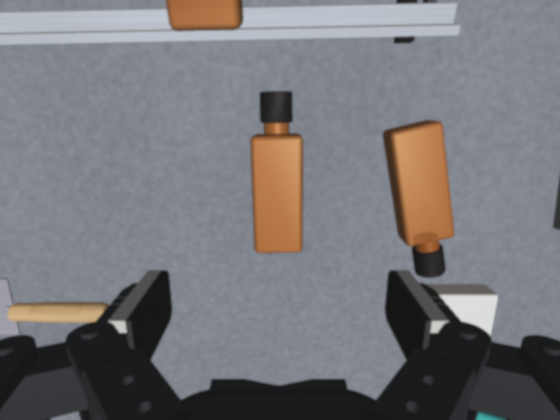

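>>> jog_arm(
  plan=[
    [[-0.001, 0.0, 0.04], [0, 0, -0.002]],
    [[-0.001, 0.0, 0.08], [0, 0, -0.002]],
    [[-0.001, 0.001, 0.12], [0, 0, -0.002]],
    [[-0.001, 0.001, 0.15], [0, 0, -0.002]],
    [[-0.001, 0.001, 0.17], [0, 0, -0.002]],
    [[-0.001, 0.001, 0.182], [0, 0, -0.002]],
    [[-0.001, 0.001, 0.187], [0, 0, -0.002]],
    [[-0.001, 0.001, 0.187], [0, 0, -0.002]],
  ],
)

```text
clock: 22.25
ee_pos: [0.4529, -0.0651, 0.0111]
orientation: [[0.017, -1.0, 0.001], [-1.0, -0.017, -0.0], [0.0, -0.001, -1.0]]
contact_force: [0.6, 0.6, 1.3]
finger_gap: 0.0856
```

>>> jog_arm(
  plan=[
    [[0, 0, 0], [0, 0, 0]],
    [[0, 0, 0], [0, 0, 0]],
    [[0, 0, 0], [0, 0, 0]],
    [[0, 0, 0], [0, 0, 0]],
    [[0, 0, 0], [0, 0, 0]],
    [[0, 0, 0], [0, 0, 0]],
    [[0, 0, -0.01], [0, 0, 0]],
    [[0, 0, -0.04], [0, 0, 0]],
    [[0, 0, -0.08], [0, 0, 0]],
    [[0, 0, -0.12], [0, 0, 0]],
    [[0, 0, -0.16], [0, 0, 0]],
    [[0, 0, -0.19], [0, 0, 0]],
  ],
  fingers=-1,
  grip_force=45,
)

```text
clock: 23.25
ee_pos: [0.4527, -0.065, 0.2047]
orientation: [[0.017, -1.0, 0.004], [-1.0, -0.017, -0.001], [0.001, -0.004, -1.0]]
contact_force: [1.9, -0.5, -2.9]
finger_gap: 0.0433
```

Run:
```python
from h import *
o=st();cv2.imwrite("pics/w14.png",env.snapshot("wrist"))
go(*place(.05,.06,-np.pi/2))
```

```text
23.25 [ 0.4527 -0.065   0.2047] q [ 0.3   0.29 -0.27  1.98  0.1   0.88 -1.58] F [ 1.9 -0.5 -2.9] gap 0.0433
shift [-0.1424 -0.1566  0.0641] turn [ 0.0427 -0.0004 -0.0007] rows>= 5.302491409605977 2.148961617573773
```

View pics/w14.png

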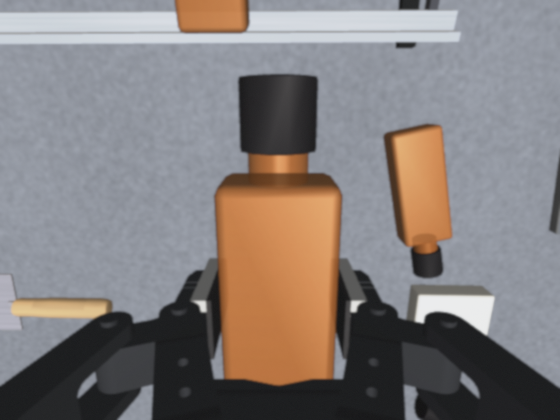

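>>> jog_arm(
  plan=[
    [[-0.02, -0.01, 0], [0, 0, 0]],
    [[-0.05, -0.02, 0], [0, 0, 0]],
    [[-0.085, -0.03, 0], [0.01, 0, 0]],
    [[-0.12, -0.05, 0], [0.02, 0, 0]],
    [[-0.14, -0.08, 0], [0.035, 0, 0]],
    [[-0.142, -0.11, 0], [0.043, 0, -0.001]],
    [[-0.142, -0.14, 0.01], [0.043, 0, -0.001]],
    [[-0.142, -0.155, 0.03], [0.043, 0, -0.001]],
    [[-0.142, -0.157, 0.05], [0.043, 0, -0.001]],
    [[-0.142, -0.157, 0.064], [0.043, 0, -0.001]],
    [[-0.142, -0.157, 0.064], [0.043, 0, -0.001]],
    [[-0.142, -0.157, 0.064], [0.043, 0, -0.001]],
  ],
)

```text
clock: 24.3
ee_pos: [0.6095, 0.0792, 0.1459]
orientation: [[0.023, -0.961, 0.275], [-1.0, -0.023, 0.003], [0.003, -0.275, -0.961]]
contact_force: [0.3, 0.7, -1.3]
finger_gap: 0.0435
```

Run:
```python
from h import *
o=st()
go(*place(.05,-.001,-np.pi/2))
```

```text
24.3 [0.6095 0.0792 0.1459] q [-0.05  0.46 -0.21  1.93  0.32  0.51 -2.04] F [ 0.3  0.7 -1.3] gap 0.0435
shift [-0.0007 -0.0008  0.0605] turn [ 0.0001 -0.0004  0.0004] rows>= 1.4507565238846136 0.031641219729447785
```

>>> jog_arm(
  plan=[
    [[0, 0, 0.02], [0, 0, 0]],
    [[-0.001, -0.001, 0.04], [0, 0, 0]],
    [[-0.001, -0.001, 0.052], [0, 0, 0]],
    [[-0.001, -0.001, 0.056], [0, 0, 0]],
    [[-0.001, -0.001, 0.058], [0, 0, 0]],
    [[-0.001, -0.001, 0.059], [0, 0, 0]],
    [[-0.001, -0.001, 0.06], [0, 0, 0]],
    [[-0.001, -0.001, 0.06], [0, 0, 0]],
  ],
)

```text
clock: 24.97
ee_pos: [0.6273, 0.0805, 0.0893]
orientation: [[0.023, -0.961, 0.277], [-1.0, -0.023, 0.003], [0.003, -0.277, -0.961]]
contact_force: [-0.7, 0.5, -3.1]
finger_gap: 0.0432
```

>>> jog_arm(
  plan=[
    [[0, 0, 0.001], [0, 0, 0]],
    [[0, 0, 0.002], [0, 0, 0]],
    [[0, 0, 0.002], [0, 0, 0]],
    [[0, 0, 0.002], [0, 0, 0]],
  ],
)

```text
clock: 25.3
ee_pos: [0.6277, 0.0805, 0.0891]
orientation: [[0.023, -0.96, 0.278], [-1.0, -0.023, 0.003], [0.003, -0.278, -0.961]]
contact_force: [-6.8, -0.8, 10.5]
finger_gap: 0.0434
```

>>> jog_arm(
  plan=[
    [[0, 0, -0.001], [0, 0, 0]],
    [[0, 0, -0.001], [0, 0, 0]],
    [[0, 0, -0.001], [0, 0, 0]],
    [[0, 0, -0.001], [0, 0, 0]],
    [[0, 0, -0.01], [0, 0, 0]],
    [[0, 0, -0.04], [0, 0, 0]],
    [[0, 0, -0.08], [0, 0, 0]],
    [[0, 0, -0.12], [0, 0, 0]],
    [[0, 0, -0.15], [0, 0, 0]],
    [[0, 0, -0.15], [0, 0, 0]],
  ],
  fingers=0.55,
)

```text
clock: 26.13
ee_pos: [0.5874, 0.081, 0.2405]
orientation: [[0.024, -0.957, 0.288], [-1.0, -0.023, 0.005], [0.002, -0.288, -0.958]]
contact_force: [1.1, -0.2, 0.3]
finger_gap: 0.0664
```

Run:
```python
from h import *
o=st();cv2.imwrite("pics/w15.png",env.snapshot("wrist"));t,b=bottles("top")
go([.45,-.15,.24],down(0))
```

```text
26.13 [0.5874 0.081  0.2405] q [-0.    0.32 -0.28  1.86  0.24  0.7  -1.97] F [ 1.1 -0.2  0.3] gap 0.0664
c [ 0.167  -0.8033] LxW [87.6 41.7] ang 174.3 px [553. 309.]
c [ 0.2949 -0.8109] LxW [56.6 48. ] ang 90.1 px [552. 268.]
c [ 0.4479 -0.1944] LxW [113.1  41.6] ang 13.5 px [346. 218.]
c [ 0.6448 -0.025 ] LxW [120.5  40.9] ang 0.0 px [290. 156.]
c [ 0.8155 -0.6606] LxW [52.8 50.8] ang 90.2 px [488. 105.]
shift [ 0.2268  0.1347 -0.0438] turn [-0.0355 -0.0355 -0.2444] rows>= 6.412120695650204 12.546639784505668
```

View pics/w15.png

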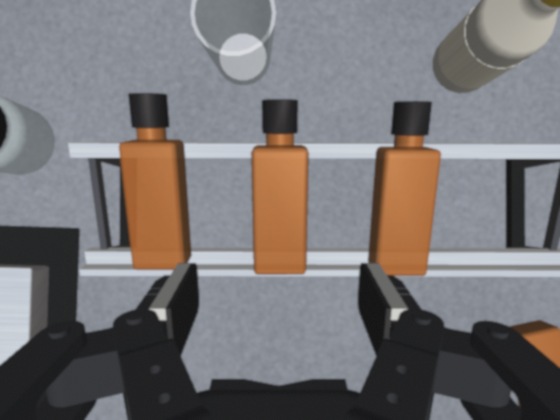

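>>> jog_arm(
  plan=[
    [[0.02, 0.01, -0.02], [-0.003, -0.003, -0.019]],
    [[0.05, 0.03, -0.04], [-0.006, -0.006, -0.038]],
    [[0.08, 0.05, -0.044], [-0.008, -0.008, -0.057]],
    [[0.11, 0.07, -0.044], [-0.011, -0.011, -0.076]],
    [[0.14, 0.09, -0.044], [-0.014, -0.014, -0.095]],
    [[0.17, 0.11, -0.044], [-0.017, -0.017, -0.114]],
    [[0.19, 0.12, -0.044], [-0.019, -0.019, -0.133]],
    [[0.21, 0.13, -0.044], [-0.022, -0.022, -0.152]],
    [[0.227, 0.135, -0.044], [-0.025, -0.025, -0.171]],
    [[0.227, 0.135, -0.044], [-0.028, -0.028, -0.19]],
    [[0.227, 0.135, -0.044], [-0.03, -0.03, -0.209]],
    [[0.227, 0.135, -0.044], [-0.033, -0.033, -0.228]],
  ],
  fingers=1,
)

```text
clock: 27.23
ee_pos: [0.4489, -0.1511, 0.2385]
orientation: [[0.975, -0.221, 0.034], [-0.222, -0.975, 0.03], [0.026, -0.037, -0.999]]
contact_force: [-0.8, 0.8, 0.2]
finger_gap: 0.0853
```

Run:
```python
from h import *
o=st()
go([.448,-.194,.2],down(np.radians(103.4)))
```

```text
27.23 [ 0.4489 -0.1511  0.2385] q [ 0.73  0.29 -0.56  1.9   0.14  0.97 -0.11] F [-0.8  0.8  0.2] gap 0.0853
shift [0.0076 0.0434 0.0372] turn [ 0.0006 -0.0085 -0.3227] rows>= 1.383238291636507 16.230879351726
```

>>> jog_arm(
  plan=[
    [[0, 0.01, 0.01], [0, -0.001, -0.019]],
    [[0.002, 0.02, 0.02], [0, -0.001, -0.038]],
    [[0.004, 0.03, 0.03], [0, -0.002, -0.057]],
    [[0.006, 0.04, 0.037], [0, -0.002, -0.076]],
    [[0.008, 0.043, 0.037], [0, -0.003, -0.095]],
    [[0.008, 0.043, 0.037], [0, -0.003, -0.114]],
    [[0.008, 0.043, 0.037], [0, -0.004, -0.133]],
    [[0.008, 0.043, 0.037], [0, -0.004, -0.152]],
    [[0.008, 0.043, 0.037], [0, -0.005, -0.171]],
    [[0.008, 0.043, 0.037], [0, -0.005, -0.19]],
    [[0.008, 0.043, 0.037], [0, -0.006, -0.209]],
    [[0.008, 0.043, 0.037], [0, -0.006, -0.228]],
  ],
)

```text
clock: 28.23
ee_pos: [0.4479, -0.1935, 0.1988]
orientation: [[0.348, 0.938, 0.001], [0.937, -0.348, 0.015], [0.015, -0.004, -1.0]]
contact_force: [-0.7, -1.0, -0.8]
finger_gap: 0.0853
```

Run:
```python
from h import *
o=st()
go([.448,-.194,.2],down(np.radians(103.4)))
```

```text
28.23 [ 0.4479 -0.1935  0.1988] q [ 0.99  0.45 -0.9   1.9   0.4   0.99  1.13] F [-0.7 -1.  -0.8] gap 0.0853
shift [-0.0004  0.0003 -0.0012] turn [ 0.     -0.0024 -0.0937] rows>= 0.030427388683495076 4.715186888108002
```

>>> jog_arm(
  plan=[
    [[0, 0, 0], [0, -0.001, -0.019]],
    [[0, 0, 0], [0, -0.001, -0.038]],
    [[0, 0, 0], [0, -0.002, -0.057]],
    [[0, 0, 0], [0, -0.002, -0.076]],
    [[0, 0, 0], [0, -0.002, -0.094]],
    [[0, 0, 0], [0, -0.002, -0.094]],
    [[0, 0, 0], [0, -0.002, -0.094]],
  ],
)

```text
clock: 28.82
ee_pos: [0.4474, -0.1935, 0.1977]
orientation: [[-0.23, 0.973, -0.001], [0.973, 0.23, 0.005], [0.005, -0.0, -1.0]]
contact_force: [0.5, 0.7, 0.1]
finger_gap: 0.0853
```

Run:
```python
from h import *
o=st();im,b=bottles();cv2.imwrite("pics/w16.png",im)
for q in b:
  if np.linalg.norm(q[0]-[.448,-.194])<.06:
    go([*q[0],.012],down(np.pi/2+np.radians(q[3])))
```

```text
28.82 [ 0.4474 -0.1935  0.1977] q [ 1.07  0.5  -1.06  1.91  0.5   1.04  1.6 ] F [0.5 0.7 0.1] gap 0.0853
c [ 0.4478 -0.1939] LxW [112.1  41.4] ang 13.5 px [275. 177.]
shift [-0.0012  0.0002  0.1859] turn [ 0.     -0.0007 -0.0006] rows>= 4.45906999891767 0.04514674132824386
```

View pics/w16.png

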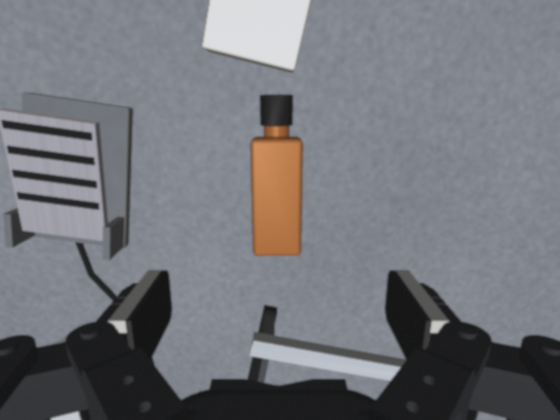

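>>> jog_arm(
  plan=[
    [[-0.001, 0.0, 0.04], [0, -0.001, -0.001]],
    [[-0.001, 0.0, 0.08], [0, -0.001, -0.001]],
    [[-0.001, 0.0, 0.12], [0, -0.001, -0.001]],
    [[-0.001, 0.0, 0.15], [0, -0.001, -0.001]],
    [[-0.001, 0.0, 0.17], [0, -0.001, -0.001]],
    [[-0.001, 0.0, 0.181], [0, -0.001, -0.001]],
    [[-0.001, 0.0, 0.186], [0, -0.001, -0.001]],
    [[-0.001, 0.0, 0.186], [0, -0.001, -0.001]],
  ],
)

```text
clock: 29.53
ee_pos: [0.4471, -0.1934, 0.011]
orientation: [[-0.234, 0.972, -0.001], [0.972, 0.234, -0.001], [-0.001, -0.002, -1.0]]
contact_force: [0.6, 0.0, -0.5]
finger_gap: 0.0853
```

>>> jog_arm(
  plan=[
    [[0, 0, 0], [0, 0, 0]],
    [[0, 0, 0], [0, 0, 0]],
    [[0, 0, 0], [0, 0, 0]],
    [[0, 0, 0], [0, 0, 0]],
    [[0, 0, 0], [0, 0, 0]],
    [[0, 0, 0], [0, 0, 0]],
    [[0, 0, -0.01], [0, 0, 0]],
    [[0, 0, -0.04], [0, 0, 0]],
    [[0, 0, -0.08], [0, 0, 0]],
    [[0, 0, -0.12], [0, 0, 0]],
    [[0, 0, -0.16], [0, 0, 0]],
    [[0, 0, -0.19], [0, 0, 0]],
  ],
  fingers=-1,
  grip_force=45,
)

```text
clock: 30.53
ee_pos: [0.4474, -0.1923, 0.2047]
orientation: [[-0.235, 0.972, 0.0], [0.972, 0.235, -0.001], [-0.001, 0.0, -1.0]]
contact_force: [0.4, -0.6, -2.3]
finger_gap: 0.0434
```

Run:
```python
from h import *
o=st();cv2.imwrite("pics/w17.png",env.snapshot("wrist"))
X,R=place(-.15,.1,-np.pi/2);go(X,R);go(X,down(0))
```

```text
30.53 [ 0.4474 -0.1923  0.2047] q [ 1.07  0.49 -1.07  1.9   0.49  1.05  1.61] F [ 0.4 -0.6 -2.3] gap 0.0434
shift [0.0339 0.1658 0.0247] turn [ 0.0059 -0.0636 -0.4614] rows>= 4.100742686452309 23.42270321119239
shift [0.0339 0.1658 0.0247] turn [ 1.400e-03 -1.000e-04  2.878e-01] rows>= 4.100742686452309 14.470305628505775
```

View pics/w17.png

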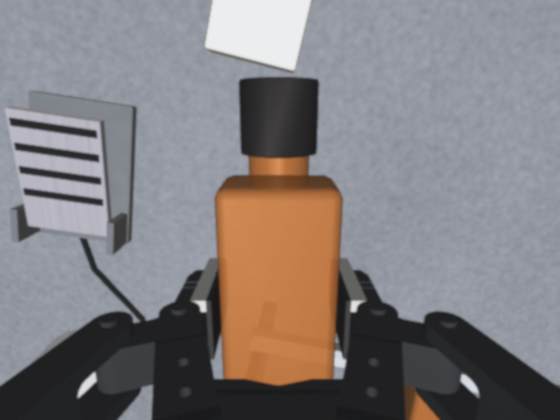

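>>> jog_arm(
  plan=[
    [[0, 0, -0.01], [0, 0, 0.018]],
    [[0, 0, -0.02], [0, 0, 0.037]],
    [[0, 0, -0.025], [0, 0, 0.056]],
    [[0, 0.01, -0.025], [0, 0, 0.075]],
    [[0, 0.015, -0.025], [0, 0, 0.094]],
    [[0, 0.02, -0.025], [0, 0, 0.113]],
    [[0, 0.025, -0.025], [0, 0, 0.132]],
    [[0.01, 0.03, -0.025], [0, 0, 0.151]],
    [[0.01, 0.035, -0.025], [0, 0, 0.17]],
    [[0.01, 0.04, -0.025], [0, 0, 0.189]],
    [[0.01, 0.04, -0.025], [0, 0, 0.208]],
    [[0.01, 0.04, -0.025], [0, 0, 0.227]],
  ],
)

```text
clock: 31.58
ee_pos: [0.486, -0.1724, 0.2344]
orientation: [[0.93, 0.368, 0.006], [0.368, -0.93, -0.003], [0.004, 0.005, -1.0]]
contact_force: [-1.1, 1.0, -1.6]
finger_gap: 0.0434
```

Run:
```python
from h import *
o=st()
X,R=place(-.15,.1,-np.pi/2);go(X,R);go(o['ee_pos'],down(-.8))
```

```text
31.58 [ 0.486  -0.1724  0.2344] q [ 0.77  0.39 -0.68  1.79  0.28  1.05  0.36] F [-1.1  1.  -1.6] gap 0.0434
shift [ 0.1279 -0.0054  0.05  ] turn [0.0297 0.0416 0.3045] rows>= 3.2949541104787663 15.523259550245418
shift [0. 0. 0.] turn [ 0.0003 -0.0011  0.1873] rows>= 0.0 9.41948375772399
```

>>> jog_arm(
  plan=[
    [[0, 0, 0], [0.002, 0.003, 0.019]],
    [[0.01, 0, 0], [0.004, 0.005, 0.038]],
    [[0.02, 0, 0], [0.006, 0.008, 0.057]],
    [[0.03, 0, 0], [0.007, 0.01, 0.076]],
    [[0.04, 0, 0], [0.009, 0.013, 0.095]],
    [[0.05, 0, 0], [0.011, 0.016, 0.114]],
    [[0.06, 0, 0], [0.013, 0.018, 0.133]],
    [[0.07, 0, 0], [0.015, 0.021, 0.152]],
    [[0.08, 0, 0], [0.017, 0.023, 0.171]],
    [[0.09, 0, 0], [0.019, 0.026, 0.19]],
    [[0.09, 0, 0], [0.02, 0.029, 0.209]],
    [[0.09, 0, 0], [0.022, 0.031, 0.228]],
  ],
)

```text
clock: 32.58
ee_pos: [0.5695, -0.1382, 0.2349]
orientation: [[0.478, -0.852, 0.215], [-0.877, -0.478, 0.057], [0.055, -0.216, -0.975]]
contact_force: [0.0, -0.3, -2.0]
finger_gap: 0.0435
```

Run:
```python
from h import *
o=st()
X,R=place(-.15,.08,-np.pi/2);go(X,R)
```

```text
32.58 [ 0.5695 -0.1382  0.2349] q [ 0.51  0.36 -0.34  1.8   0.03  0.8  -0.89] F [ 0.  -0.3 -2. ] gap 0.0435
shift [-0.0007 -0.0271  0.0768] turn [0.0076 0.0104 0.0758] rows>= 1.9539771470505123 3.864210025533588
```

>>> jog_arm(
  plan=[
    [[0, 0, 0], [0.002, 0.003, 0.019]],
    [[0, -0.007, 0], [0.004, 0.005, 0.038]],
    [[0, -0.014, 0.01], [0.006, 0.008, 0.057]],
    [[-0.001, -0.02, 0.03], [0.008, 0.01, 0.076]],
    [[-0.001, -0.027, 0.05], [0.008, 0.01, 0.076]],
    [[-0.001, -0.027, 0.07], [0.008, 0.01, 0.076]],
    [[-0.001, -0.027, 0.077], [0.008, 0.01, 0.076]],
    [[-0.001, -0.027, 0.077], [0.008, 0.01, 0.076]],
    [[-0.001, -0.027, 0.077], [0.008, 0.01, 0.076]],
  ],
)

```text
clock: 33.33
ee_pos: [0.6081, -0.1202, 0.1657]
orientation: [[0.021, -0.961, 0.277], [-1.0, -0.019, 0.01], [-0.004, -0.277, -0.961]]
contact_force: [0.5, -0.1, -2.2]
finger_gap: 0.0436
```

Run:
```python
from h import *
o=st();cv2.imwrite("pics/w18.png",env.snapshot("wrist"))
X,R=place(-.15,-.001,-np.pi/2);go(X,R)
```

```text
33.33 [ 0.6081 -0.1202  0.1657] q [ 0.31  0.45 -0.18  1.88  0.04  0.54 -1.42] F [ 0.5 -0.1 -2.2] gap 0.0436
shift [0.0001 0.0002 0.0817] turn [-0.0004  0.0005 -0.0003] rows>= 1.9601903682752666 0.034589292065693375
```

View pics/w18.png

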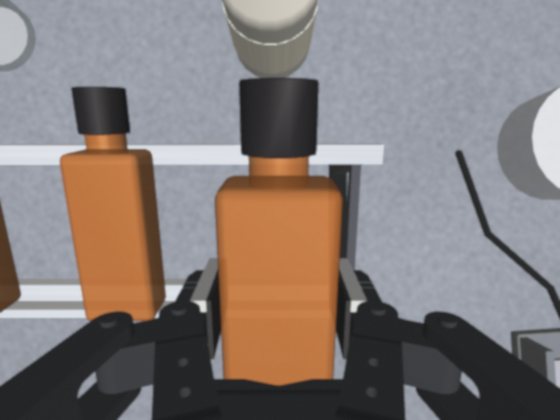

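Run:
```python
from h import *
C=cam("wrist");print(cast(C,(270,76),0),cast(C,(272,45),.08),(RC+RR@[.091,-.15,0]),(RC+RR@[.091,-.15,.028]))
```

```text
[ 0.7536706  -0.11008565  0.        ] [ 0.74442778 -0.11361641  0.08      ] [ 0.71346185 -0.11808515  0.10014398] [ 0.70572703 -0.11825147  0.12705392]
```

Clearance to the wash bottle is about 30 mm. Descend.

>>> jog_arm(
  plan=[
    [[0, 0, 0.03], [0, 0, 0]],
    [[0, 0, 0.055], [0, 0, 0]],
    [[0, 0, 0.07], [0, 0, 0]],
    [[0, 0, 0.075], [0, 0, 0]],
    [[0, 0, 0.078], [0, 0, 0]],
    [[0, 0, 0.08], [0, 0, 0]],
    [[0, 0, 0.08], [0, 0, 0]],
    [[0, 0, 0.08], [0, 0, 0]],
  ],
)

```text
clock: 34.05
ee_pos: [0.6312, -0.1201, 0.0909]
orientation: [[0.02, -0.96, 0.28], [-1.0, -0.018, 0.009], [-0.003, -0.28, -0.96]]
contact_force: [-0.2, -0.1, -2.0]
finger_gap: 0.0434
```

>>> jog_arm(
  plan=[
    [[0, 0, 0.001], [0, 0, 0]],
    [[0, 0, 0.002], [0, 0, 0]],
    [[0, 0, 0.002], [0, 0, 0]],
    [[0, 0, 0.002], [0, 0, 0]],
  ],
)

```text
clock: 34.38
ee_pos: [0.6318, -0.12, 0.0892]
orientation: [[0.02, -0.96, 0.28], [-1.0, -0.018, 0.008], [-0.003, -0.28, -0.96]]
contact_force: [0.2, 1.0, -2.6]
finger_gap: 0.0433
```

>>> jog_arm(
  plan=[
    [[0, 0, 0.001], [0, 0, 0]],
    [[0, 0, 0.002], [0, 0, 0]],
    [[0, 0, 0.002], [0, 0, 0]],
    [[0, 0, 0.002], [0, 0, 0]],
  ],
)

```text
clock: 34.72
ee_pos: [0.632, -0.1201, 0.0888]
orientation: [[0.02, -0.96, 0.281], [-1.0, -0.018, 0.008], [-0.003, -0.281, -0.96]]
contact_force: [-8.4, 1.6, 14.2]
finger_gap: 0.0433
```

>>> jog_arm(
  plan=[
    [[0, 0, -0.001], [0, 0, 0]],
    [[0, 0, -0.001], [0, 0, 0]],
    [[0, 0, -0.001], [0, 0, 0]],
    [[0, 0, -0.001], [0, 0, 0]],
    [[0, 0, -0.01], [0, 0, 0]],
    [[0, 0, -0.04], [0, 0, 0]],
    [[0, 0, -0.08], [0, 0, 0]],
    [[0, 0, -0.12], [0, 0, 0]],
    [[0, 0, -0.15], [0, 0, 0]],
    [[0, 0, -0.15], [0, 0, 0]],
  ],
  fingers=0.55,
)

```text
clock: 35.55
ee_pos: [0.5913, -0.122, 0.2402]
orientation: [[0.019, -0.957, 0.29], [-1.0, -0.018, 0.005], [0.0, -0.29, -0.957]]
contact_force: [0.0, 0.6, 0.5]
finger_gap: 0.0662
```

Run:
```python
from h import *
o=st();cv2.imwrite("pics/w19.png",env.snapshot("wrist"))
go([.46,-.30,.25],down(-np.pi/2))
```

```text
35.55 [ 0.5913 -0.122   0.2402] q [ 0.34  0.33 -0.2   1.83  0.02  0.69 -1.4 ] F [0.  0.6 0.5] gap 0.0662
shift [ 0.1756  0.1249 -0.051 ] turn [-0.0464  0.0005  0.003 ] rows>= 5.311095409063128 2.337114713437206
```

View pics/w19.png

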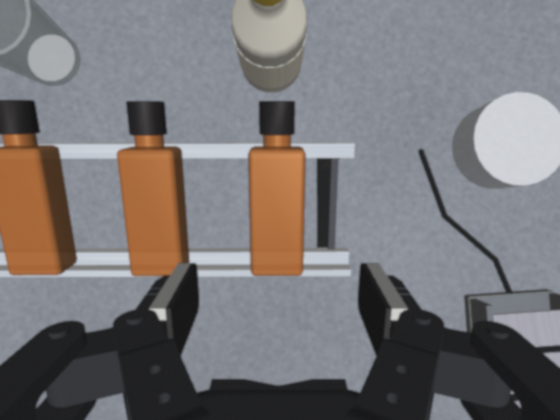

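>>> jog_arm(
  plan=[
    [[0.03, 0.015, -0.01], [-0.015, 0, 0.001]],
    [[0.065, 0.035, -0.03], [-0.03, 0, 0.002]],
    [[0.1, 0.06, -0.05], [-0.046, 0, 0.003]],
    [[0.13, 0.09, -0.051], [-0.046, 0, 0.003]],
    [[0.16, 0.115, -0.051], [-0.046, 0, 0.003]],
    [[0.176, 0.125, -0.051], [-0.046, 0, 0.003]],
    [[0.176, 0.125, -0.051], [-0.046, 0, 0.003]],
    [[0.176, 0.125, -0.051], [-0.046, 0, 0.003]],
  ],
  fingers=-1,
)

```text
clock: 36.27
ee_pos: [0.4585, -0.3016, 0.2487]
orientation: [[-0.003, -1.0, 0.0], [-1.0, 0.003, 0.004], [-0.004, -0.0, -1.0]]
contact_force: [0.2, 0.4, 0.8]
finger_gap: -0.0003
```

Run:
```python
from h import *
import pickle
o=st();im=env.snapshot("wrist");cv2.imwrite("pics/w20.png",im);pickle.dump(o,open("pics/w20.pkl","wb"))
cv2.imwrite("pics/t4.png",env.snapshot("top"))
```

```text
36.27 [ 0.4585 -0.3016  0.2487] q [ 0.62  0.38 -0.12  1.69  0.05  1.08 -1.08] F [0.2 0.4 0.8] gap -0.0003
```

View pics/w20.png

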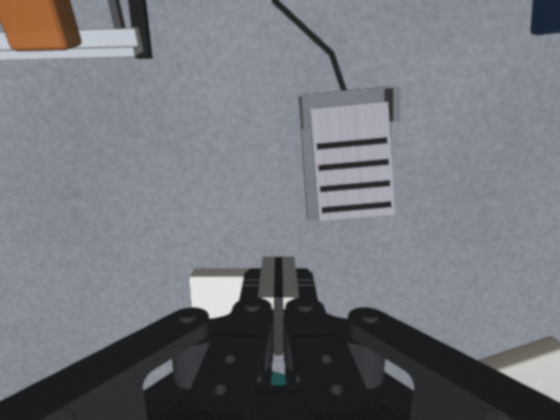

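View pics/t4.png

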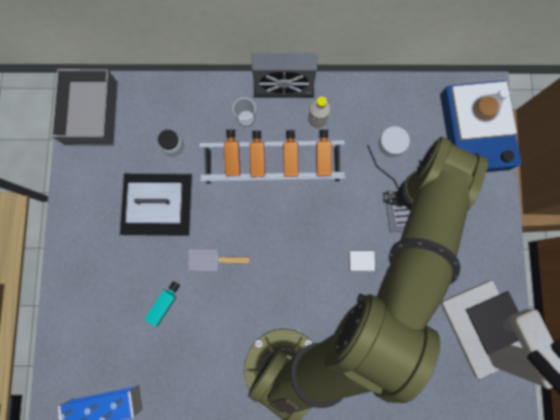

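Run:
```python
from h import *
im=cv2.imread("pics/t4.png");cv2.imwrite("pics/t4a.png",cv2.resize(im[115:195,190:355],None,fx=4.8,fy=4.8,interpolation=2))
C=cam("top");n=RR[:,2];p0=RC+.03*n
m=brown(im);m=cv2.morphologyEx(m,cv2.MORPH_OPEN,np.ones((3,3)))
for c in cv2.findContours(m,0,2)[0]:
    if cv2.contourArea(c)<150 or c[:,0,1].mean()>190 : continue
    W=np.array([(RR.T@(cast(C,p[0],n=n,p0=p0)-RC))[:2] for p in c]);r=cv2.minAreaRect((W*1000).astype('float32'));print(np.round(r[0],1),np.round(r[1],1),r[2])
```

```text
[  7.4 -53. ] [ 38.9 109.7] 89.04557800292969
[ 9.2 48.4] [ 38.7 109.7] 88.74124908447266
[   8.5 -151.4] [ 38.9 109.8] 89.52410888671875
[ 13.3 122.8] [110.5  40.6] 1.4145187139511108
[ 146.6 -637.7] [48.5 43.4] 88.99976348876953
```

View pics/t4a.png

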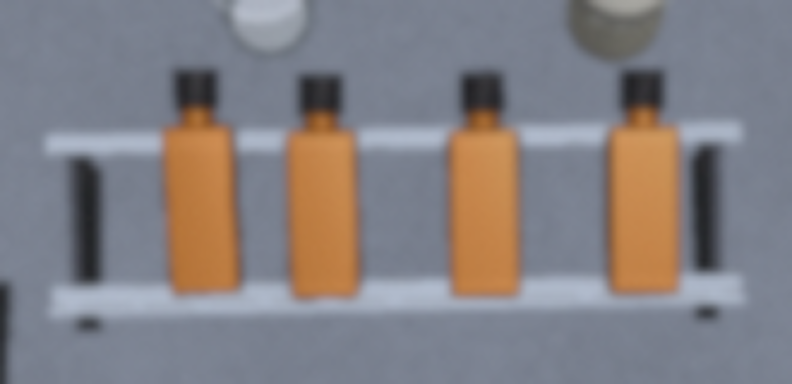

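The top view shows all four bottles on the rack, but the leftmost one has been knocked about 27 mm along the rack and about 2.5° askew. I will straighten it before touching the pedal.

Run:
```python
from h import *
X,R=place(.13,.15,-np.pi/2);print(X);go(X,R)
```

```text
[0.58342096 0.15918327 0.23304184]
shift [-0.4581 -0.1237  0.0188] turn [ 0.0442  0.0003 -0.0032] rows>= 11.387634830073711 2.2290541722645836
```

>>> jog_arm(
  plan=[
    [[-0.02, 0, -0.01], [0, 0, 0]],
    [[-0.06, -0.01, -0.02], [0.01, 0, 0]],
    [[-0.1, -0.02, -0.02], [0.02, 0, -0.001]],
    [[-0.14, -0.04, -0.02], [0.03, 0, -0.002]],
    [[-0.18, -0.06, -0.02], [0.044, 0, -0.003]],
    [[-0.22, -0.08, -0.02], [0.044, 0, -0.003]],
    [[-0.26, -0.1, -0.02], [0.044, 0, -0.003]],
    [[-0.3, -0.11, -0.01], [0.044, 0, -0.003]],
    [[-0.34, -0.12, 0], [0.044, 0, -0.003]],
    [[-0.38, -0.124, 0.01], [0.044, 0, -0.003]],
    [[-0.42, -0.124, 0.019], [0.044, 0, -0.003]],
    [[-0.458, -0.124, 0.019], [0.044, 0, -0.003]],
  ],
  fingers=0.4,
)

```text
clock: 37.37
ee_pos: [0.5826, 0.1546, 0.2315]
orientation: [[0.023, -0.962, 0.273], [-1.0, -0.022, 0.008], [-0.002, -0.273, -0.962]]
contact_force: [0.5, 0.4, -0.6]
finger_gap: 0.0599
```

>>> jog_arm(
  plan=[
    [[0, 0, 0], [0, 0, 0]],
    [[0, 0, 0], [0, 0, 0]],
  ],
)

```text
clock: 37.53
ee_pos: [0.581, 0.1617, 0.2307]
orientation: [[0.034, -0.962, 0.271], [-0.999, -0.032, 0.013], [-0.004, -0.272, -0.962]]
contact_force: [-0.1, 0.3, -0.4]
finger_gap: 0.0599
```

```bash
cat >> h.py <<'E'
def onrack(n="wrist",obs=None,im=None):
    obs=obs or env.get_obs();C=cam(n,obs)
    if im is None: im=env.snapshot(n)
    nn=RR[:,2];p0=RC+.03*nn
    m=brown(im);m=cv2.morphologyEx(m,cv2.MORPH_OPEN,np.ones((5,5)))
    for c in cv2.findContours(m,0,2)[0]:
        if cv2.contourArea(c)<800: continue
        W=np.array([(RR.T@(cast(C,p[0],n=nn,p0=p0)-RC))[:2] for p in c])*1000;r=cv2.minAreaRect(W.astype('float32'))
        b=cv2.boxPoints(r);e=sorted([b[1]-b[0],b[2]-b[1]],key=np.linalg.norm)
        a=np.degrees(np.arctan2(e[1][1],e[1][0]));a=(a+90)%180-90
        print("s,y",np.round(r[0],1),"LxW",np.linalg.norm(e[1]).round(1),np.linalg.norm(e[0]).round(1),"ang",a.round(2),"px",c[:,0].mean(0).round(0))
    return im
E
python3 - <<'E'
from h import *
o=st();im=onrack();cv2.imwrite("pics/w21.png",im)
E
```

```text
37.53 [0.581  0.1617 0.2307] q [-0.2   0.35 -0.22  1.83  0.25  0.72 -2.11] F [-0.1  0.3 -0.4] gap 0.0599
s,y [  6.2 -42.6] LxW 112.6 54.3 ang -0.06 px [515. 199.]
s,y [ 7.3 53.1] LxW 112.3 45.3 ang 0.34 px [388. 193.]
s,y [ 11.4 126.4] LxW 112.4 41.5 ang 1.43 px [286. 168.]
```

View pics/w21.png

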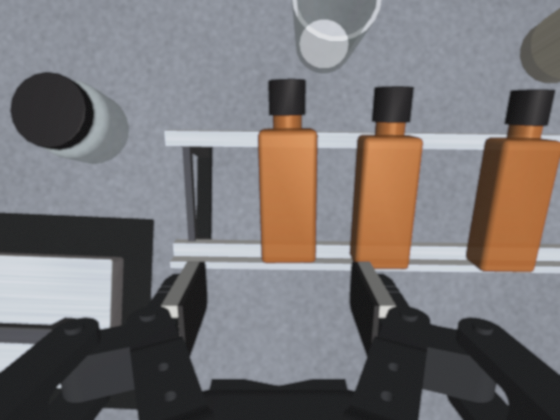

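Run:
```python
from h import *
go(*place(.126,.05,-np.pi/2+.025,g=-.009))
go(*place(.126,0,-np.pi/2+.025,g=-.009))
```

```text
shift [ 0.0038 -0.0063  0.0985] turn [ 0.0007  0.0008 -0.0028] rows>= 2.368742526620925 0.15276456688463044
shift [ 0.004  -0.0065  0.1485] turn [ 0.0007  0.0008 -0.0028] rows>= 3.5659446253980924 0.15276456688463044
```

>>> jog_arm(
  plan=[
    [[0.002, -0.004, 0.03], [0, 0, -0.003]],
    [[0.004, -0.006, 0.06], [0.001, 0.001, -0.003]],
    [[0.004, -0.006, 0.08], [0.001, 0.001, -0.003]],
    [[0.004, -0.006, 0.09], [0.001, 0.001, -0.003]],
    [[0.004, -0.006, 0.098], [0.001, 0.001, -0.003]],
    [[0.004, -0.006, 0.098], [0.001, 0.001, -0.003]],
    [[0.004, -0.006, 0.098], [0.001, 0.001, -0.003]],
  ],
)

```text
clock: 38.17
ee_pos: [0.6143, 0.1554, 0.139]
orientation: [[0.046, -0.959, 0.279], [-0.999, -0.046, 0.005], [0.008, -0.279, -0.96]]
contact_force: [-0.6, 0.3, 0.7]
finger_gap: 0.0598
```

Run:
```python
from h import *
o=st();cv2.imwrite("pics/w22.png",onrack())
go(*place(.126,0,-np.pi/2+.025,g=-.009))
```

```text
38.17 [0.6143 0.1554 0.139 ] q [-0.23  0.5  -0.16  1.88  0.34  0.52 -2.16] F [-0.6  0.3  0.7] gap 0.0598
s,y [ -6.9 -12.1] LxW 90.3 15.0 ang 13.6 px [545. 291.]
s,y [17.  54.6] LxW 94.0 47.8 ang 0.41 px [429. 242.]
s,y [ 11.6 126.4] LxW 112.3 41.7 ang 1.47 px [276. 234.]
shift [-0.0003  0.0006  0.0516] turn [-0.0005 -0.0001  0.0001] rows>= 1.236508471185232 0.02774139739383951
```

View pics/w22.png

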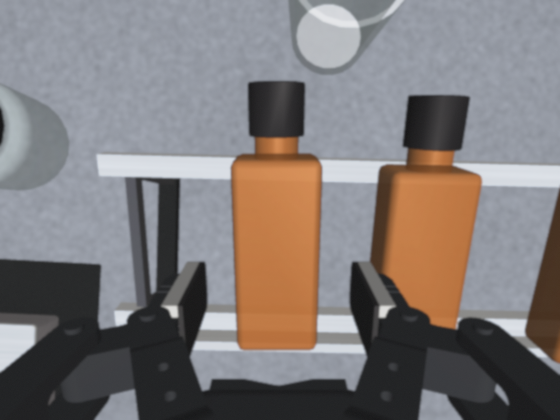

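>>> jog_arm(
  plan=[
    [[0, 0, 0.02], [0, 0, 0]],
    [[0, 0.001, 0.035], [0, 0, 0]],
    [[0, 0.001, 0.045], [0, 0, 0]],
    [[0, 0.001, 0.05], [0, 0, 0]],
    [[0, 0.001, 0.05], [0, 0, 0]],
    [[0, 0.001, 0.05], [0, 0, 0]],
  ],
)

```text
clock: 38.72
ee_pos: [0.6277, 0.1559, 0.0919]
orientation: [[0.046, -0.959, 0.28], [-0.999, -0.046, 0.005], [0.008, -0.28, -0.96]]
contact_force: [-0.5, 0.5, -0.0]
finger_gap: 0.0599
```

>>> jog_arm(
  plan=[
    [[0, 0, 0], [0, 0, 0]],
    [[0, 0, 0], [0, 0, 0]],
    [[0, 0, 0], [0, 0, 0]],
    [[0, 0, 0], [0, 0, 0]],
    [[0, 0, 0], [0, 0, 0]],
    [[0, 0, -0.003], [0, 0, 0]],
    [[0, 0, -0.01], [0, 0, 0]],
    [[0, 0, -0.02], [0, 0, 0]],
    [[0, 0, -0.02], [0, 0, 0]],
    [[0, 0, -0.02], [0, 0, 0]],
  ],
  fingers=-1,
  grip_force=45,
)

```text
clock: 39.55
ee_pos: [0.6224, 0.156, 0.1121]
orientation: [[0.046, -0.958, 0.281], [-0.999, -0.046, 0.006], [0.007, -0.281, -0.96]]
contact_force: [-0.2, 0.0, -2.1]
finger_gap: 0.0427
```

Run:
```python
from h import *
o=st()
go(*place(.15,0.02,-np.pi/2))
go(*place(.15,-.001,-np.pi/2))
```

```text
39.55 [0.6224 0.156  0.1121] q [-0.24  0.54 -0.14  1.89  0.36  0.46 -2.18] F [-0.2  0.  -2.1] gap 0.0427
shift [-0.0241  0.0034  0.003 ] turn [-0.0009 -0.      0.0041] rows>= 0.5887317215400474 0.20835623369055806
shift [-0.0241  0.0035  0.024 ] turn [-0.0009 -0.      0.0041] rows>= 0.8204376939415098 0.20835623369055806
```

>>> jog_arm(
  plan=[
    [[-0.01, 0.001, 0], [0, 0, 0.004]],
    [[-0.024, 0.003, 0], [-0.001, 0, 0.004]],
    [[-0.024, 0.003, 0.003], [-0.001, 0, 0.004]],
    [[-0.024, 0.003, 0.01], [-0.001, 0, 0.004]],
    [[-0.024, 0.003, 0.015], [-0.001, 0, 0.004]],
    [[-0.024, 0.003, 0.019], [-0.001, 0, 0.004]],
    [[-0.024, 0.003, 0.021], [-0.001, 0, 0.004]],
    [[-0.024, 0.003, 0.021], [-0.001, 0, 0.004]],
    [[-0.024, 0.003, 0.021], [-0.001, 0, 0.004]],
  ],
)

```text
clock: 40.3
ee_pos: [0.6236, 0.1786, 0.0918]
orientation: [[0.021, -0.961, 0.275], [-1.0, -0.02, 0.004], [0.002, -0.275, -0.961]]
contact_force: [-11.5, -2.0, 15.3]
finger_gap: 0.0434
```

>>> jog_arm(
  plan=[
    [[0, 0, 0.001], [0, 0, 0]],
    [[0, 0, 0.002], [0, 0, 0]],
    [[0, 0, 0.002], [0, 0, 0]],
    [[0, 0, 0.002], [0, 0, 0]],
  ],
)

```text
clock: 40.63
ee_pos: [0.6236, 0.1786, 0.0918]
orientation: [[0.021, -0.961, 0.276], [-1.0, -0.02, 0.004], [0.001, -0.276, -0.961]]
contact_force: [-14.0, -1.0, 21.1]
finger_gap: 0.0431
```

>>> jog_arm(
  plan=[
    [[0, 0, -0.001], [0, 0, 0]],
    [[0, 0, -0.002], [0, 0, 0]],
    [[0, 0, -0.002], [0, 0, 0]],
    [[0, 0, -0.002], [0, 0, 0]],
    [[0, 0, -0.01], [0, 0, 0]],
    [[0, 0, -0.04], [0, 0, 0]],
    [[0, 0, -0.08], [0, 0, 0]],
    [[0, 0, -0.12], [0, 0, 0]],
    [[0, 0, -0.15], [0, 0, 0]],
    [[0, 0, -0.15], [0, 0, 0]],
    [[0, 0, -0.15], [0, 0, 0]],
  ],
  fingers=0.5,
)

```text
clock: 41.55
ee_pos: [0.5828, 0.1781, 0.2386]
orientation: [[0.021, -0.96, 0.28], [-1.0, -0.02, 0.006], [-0.0, -0.28, -0.96]]
contact_force: [-0.3, 0.3, -1.5]
finger_gap: 0.0643
```

Run:
```python
from h import *
o=st();cv2.imwrite("pics/w23.png",onrack())
```

```text
41.55 [0.5828 0.1781 0.2386] q [-0.25  0.35 -0.2   1.81  0.27  0.74 -2.16] F [-0.3  0.3 -1.5] gap 0.0643
s,y [  6.4 -42.1] LxW 112.0 55.4 ang -0.11 px [519. 198.]
s,y [ 7.3 53.9] LxW 112.0 46.3 ang 0.22 px [401. 198.]
s,y [  7.5 148.3] LxW 111.8 41.4 ang -0.13 px [281. 180.]
```

View pics/w23.png

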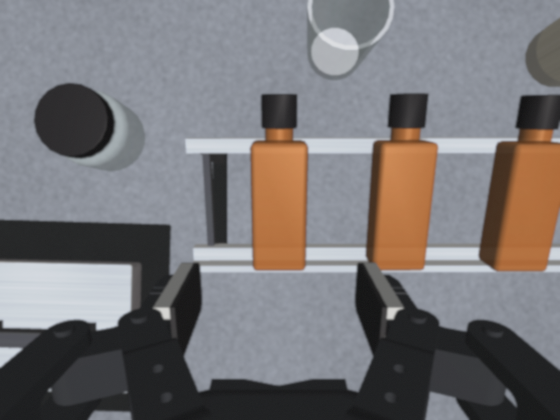

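Run:
```python
import cv2
im=cv2.imread("pics/w20.png");cv2.imwrite("pics/w20a.png",cv2.resize(im[80:230,290:410],None,fx=4,fy=4,interpolation=2))
```

```text
(no output)
```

View pics/w20a.png

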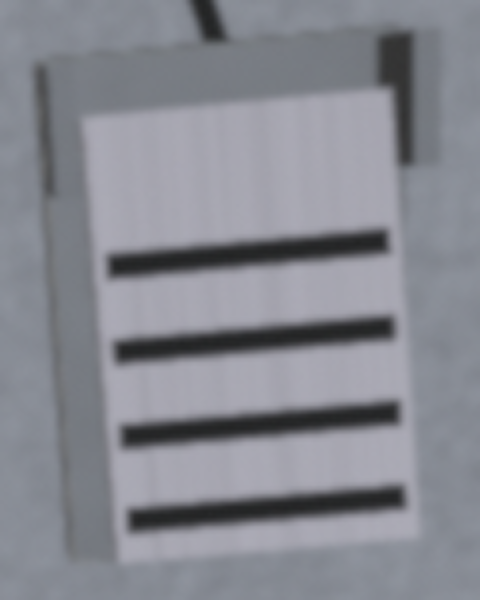

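Run:
```python
from h import *
import pickle;o=pickle.load(open("pics/w20.pkl","rb"));C=cam("wrist",o)
hl,hr,fr,fl=(310.5,109),(388,101.8),(395,214.5),(319.5,220.8)
for z in (.028,.032,.036): a,b=cast(C,hl,z),cast(C,hr,z);print("hinge",z,a.round(4),b.round(4),np.linalg.norm(a-b).round(4))
for z in (.03,.04,.045,.05,.055,.06):
    a,b=cast(C,fl,z),cast(C,fr,z);m=(a+b)/2;h=(cast(C,hl,.0315)+cast(C,hr,.0315))/2
    print("free",z,m.round(4),"w",np.linalg.norm(a-b).round(4),"len",np.linalg.norm(m-h).round(4),"yaw",np.degrees(np.arctan2(*(h-m)[[1,0]])).round(2), "pad",(h+(m-h)*85/105).round(4))
```

```text
hinge 0.028 [ 0.5238 -0.3316  0.028 ] [ 0.5301 -0.404   0.028 ] 0.0727
hinge 0.032 [ 0.5239 -0.3312  0.032 ] [ 0.5301 -0.4028  0.032 ] 0.0718
hinge 0.036 [ 0.5239 -0.3309  0.036 ] [ 0.53   -0.4017  0.036 ] 0.071
free 0.03 [ 0.4171 -0.3812  0.03  ] w 0.0767 len 0.1108 yaw 7.31 pad [ 0.438  -0.3785  0.0303]
free 0.04 [ 0.4202 -0.379   0.04  ] w 0.0745 len 0.1077 yaw 6.34 pad [ 0.4405 -0.3767  0.0384]
free 0.045 [ 0.4218 -0.3779  0.045 ] w 0.0735 len 0.1066 yaw 5.84 pad [ 0.4418 -0.3758  0.0424]
free 0.05 [ 0.4234 -0.3768  0.05  ] w 0.0724 len 0.1057 yaw 5.31 pad [ 0.4431 -0.3749  0.0465]
free 0.055 [ 0.4249 -0.3756  0.055 ] w 0.0713 len 0.105 yaw 4.78 pad [ 0.4444 -0.374   0.0505]
free 0.06 [ 0.4265 -0.3745  0.06  ] w 0.0702 len 0.1047 yaw 4.22 pad [ 0.4456 -0.3731  0.0546]
```

Run:
```python
from h import *
go([.4437,-.3746,.10],down(-np.pi/2))
```

```text
shift [0.5492 0.1819 0.0903] turn [-0.0447  0.0003  0.0032] rows>= 14.042399023720964 2.253968456391195
```

>>> jog_arm(
  plan=[
    [[0.01, 0.02, -0.02], [-0.01, 0, 0]],
    [[0.04, 0.05, -0.03], [-0.02, 0, 0.001]],
    [[0.08, 0.08, -0.04], [-0.03, 0, 0.002]],
    [[0.12, 0.1, -0.04], [-0.045, 0, 0.003]],
    [[0.16, 0.12, -0.04], [-0.045, 0, 0.003]],
    [[0.2, 0.14, -0.04], [-0.045, 0, 0.003]],
    [[0.24, 0.16, -0.03], [-0.045, 0, 0.003]],
    [[0.28, 0.182, -0.02], [-0.045, 0, 0.003]],
    [[0.32, 0.182, -0.01], [-0.045, 0, 0.003]],
    [[0.36, 0.182, 0.0], [-0.045, 0, 0.003]],
    [[0.4, 0.182, 0.01], [-0.045, 0, 0.003]],
    [[0.44, 0.182, 0.02], [-0.045, 0, 0.003]],
  ],
  fingers=-1,
  grip_force=30,
)

```text
clock: 42.6
ee_pos: [0.4187, -0.2435, 0.1714]
orientation: [[0.001, -1.0, -0.004], [-1.0, -0.001, 0.003], [-0.003, 0.004, -1.0]]
contact_force: [1.1, 1.0, 0.6]
finger_gap: 0.0001
```

Run:
```python
from h import *
st();go([.4437,-.3746,.10],down(-np.pi/2))
```

```text
42.6 [ 0.4187 -0.2435  0.1714] q [ 0.54  0.37 -0.08  1.96  0.04  0.83 -1.14] F [1.1 1.  0.6] gap 0.0001
shift [ 0.1313 -0.0252  0.071 ] turn [0.0007 0.0004 0.0002] rows>= 3.6305989749257037 0.0426726273483157
```

>>> jog_arm(
  plan=[
    [[0.03, -0.01, 0.0], [0, 0, 0]],
    [[0.07, -0.02, 0.01], [0, 0, 0]],
    [[0.11, -0.025, 0.03], [0, 0, 0]],
    [[0.131, -0.025, 0.05], [0, 0, 0]],
    [[0.131, -0.025, 0.065], [0, 0, 0]],
    [[0.131, -0.025, 0.071], [0, 0, 0]],
    [[0.131, -0.025, 0.071], [0, 0, 0]],
    [[0.131, -0.025, 0.071], [0, 0, 0]],
  ],
)

```text
clock: 43.27
ee_pos: [0.4435, -0.373, 0.0994]
orientation: [[0.003, -1.0, -0.006], [-1.0, -0.003, 0.004], [-0.004, 0.006, -1.0]]
contact_force: [0.3, 0.7, -0.1]
finger_gap: -0.0001
```

Run:
```python
from h import *
st();go([.4437,-.3746,.06],down(-np.pi/2))
cv2.imwrite("pics/w24.png",env.snapshot("wrist"));cv2.imwrite("pics/s24.png",cv2.resize(env.snapshot("scene")[100:250,130:330],None,fx=4,fy=4))
cv2.imwrite("pics/t24.png",env.snapshot("top"))
```

```text
43.27 [ 0.4435 -0.373   0.0994] q [ 0.7   0.58 -0.06  1.8   0.05  0.77 -0.96] F [ 0.3  0.7 -0.1] gap -0.0001
shift [ 0.0018 -0.0004  0.0394] turn [0.0009 0.0007 0.0004] rows>= 0.9460338603542015 0.0617608610238585
```

View pics/w24.png

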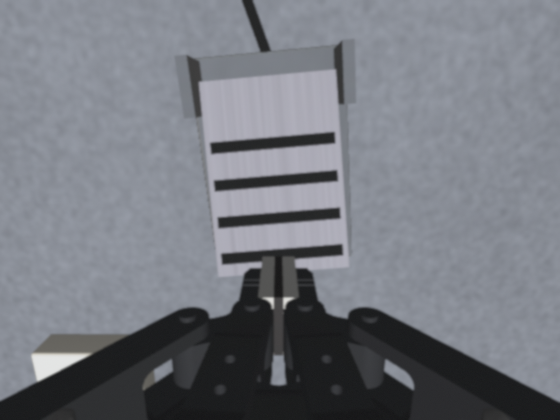

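View pics/s24.png

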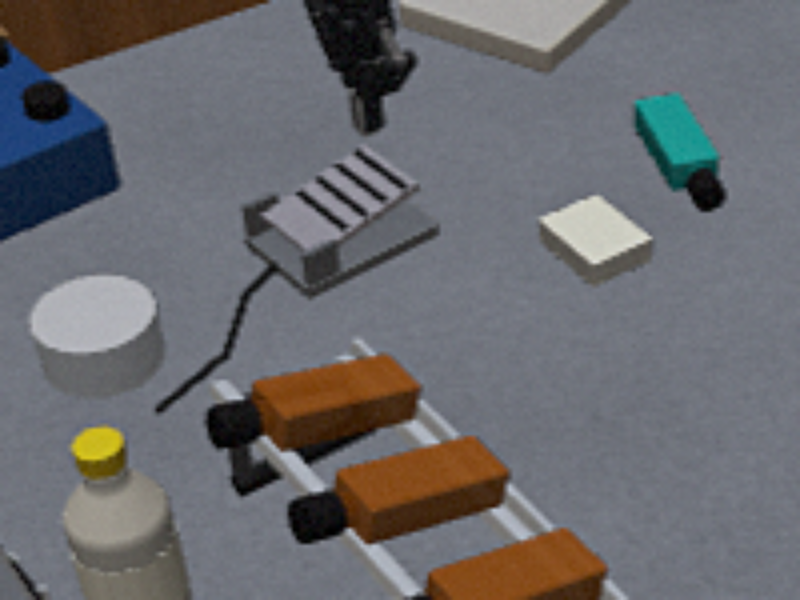

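View pics/t24.png

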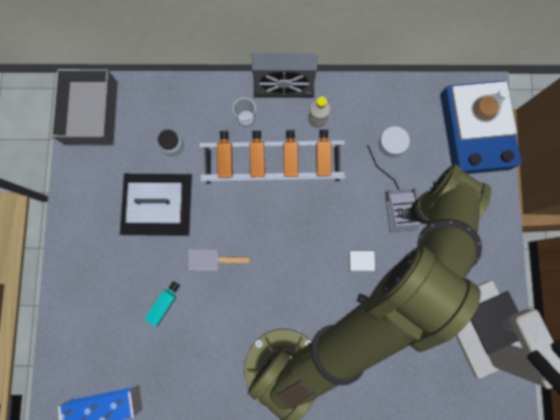

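>>> jog_arm(
  plan=[
    [[0.001, 0, 0.015], [0.001, 0.001, 0]],
    [[0.002, 0, 0.03], [0.001, 0.001, 0]],
    [[0.002, 0, 0.038], [0.001, 0.001, 0]],
    [[0.002, 0, 0.038], [0.001, 0.001, 0]],
    [[0.002, 0, 0.038], [0.001, 0.001, 0]],
  ],
)

```text
clock: 43.83
ee_pos: [0.4444, -0.3754, 0.0635]
orientation: [[0.003, -1.0, 0.003], [-1.0, -0.003, -0.004], [0.004, -0.003, -1.0]]
contact_force: [-0.5, -1.0, 1.2]
finger_gap: -0.0002
```

>>> jog_arm(
  plan=[
    [[0, 0, 0.003], [0, 0, 0]],
    [[0, 0, 0.006], [0, 0, 0]],
    [[0, 0, 0.009], [0, 0, 0]],
    [[0, 0, 0.012], [0, 0, 0]],
    [[0, 0, 0.012], [0, 0, 0]],
    [[0, 0, 0.012], [0, 0, 0]],
  ],
)

```text
clock: 44.33
ee_pos: [0.444, -0.3759, 0.0518]
orientation: [[0.003, -1.0, 0.003], [-1.0, -0.003, -0.005], [0.005, -0.003, -1.0]]
contact_force: [-1.9, -0.3, 4.4]
finger_gap: 0.0001
```

Contact at about z = 0.055. Keep pressing in small steps.

>>> jog_arm(
  plan=[
    [[0, 0, 0.003], [0, 0, 0]],
    [[0, 0, 0.006], [0, 0, 0]],
    [[0, 0, 0.009], [0, 0, 0]],
    [[0, 0, 0.011], [0, 0, 0]],
    [[0, 0, 0.012], [0, 0, 0]],
    [[0, 0, 0.012], [0, 0, 0]],
  ],
)

```text
clock: 44.83
ee_pos: [0.4429, -0.376, 0.04]
orientation: [[0.002, -1.0, 0.001], [-1.0, -0.002, -0.005], [0.005, -0.001, -1.0]]
contact_force: [-4.0, 1.6, 8.0]
finger_gap: -0.0002
```

>>> jog_arm(
  plan=[
    [[0, 0, 0.001], [0, 0, 0]],
    [[0, 0, 0.002], [0, 0, 0]],
    [[0, 0, 0.002], [0, 0, 0]],
    [[0, 0, 0.002], [0, 0, 0]],
  ],
)

```text
clock: 45.17
ee_pos: [0.4429, -0.3761, 0.0394]
orientation: [[0.002, -1.0, 0.002], [-1.0, -0.002, -0.005], [0.005, -0.002, -1.0]]
contact_force: [-3.8, 2.1, 14.6]
finger_gap: 0.0
```

>>> jog_arm(
  plan=[
    [[0, 0, 0.001], [0, 0, 0]],
    [[0, 0, 0.001], [0, 0, 0]],
    [[0, 0, 0.001], [0, 0, 0]],
    [[0, 0, 0.001], [0, 0, 0]],
  ],
)

```text
clock: 45.5
ee_pos: [0.4428, -0.3761, 0.0395]
orientation: [[0.002, -1.0, 0.002], [-1.0, -0.002, -0.005], [0.005, -0.002, -1.0]]
contact_force: [-3.2, 2.1, 10.5]
finger_gap: -0.0001
```

>>> jog_arm(
  plan=[
    [[0, 0, 0.001], [0, 0, 0]],
    [[0, 0, 0.001], [0, 0, 0]],
    [[0, 0, 0.001], [0, 0, 0]],
    [[0, 0, 0.001], [0, 0, 0]],
  ],
)

```text
clock: 45.83
ee_pos: [0.4429, -0.3761, 0.0395]
orientation: [[0.002, -1.0, 0.002], [-1.0, -0.002, -0.006], [0.006, -0.002, -1.0]]
contact_force: [-2.8, 1.8, 10.7]
finger_gap: 0.0004
```

>>> jog_arm(
  plan=[
    [[0, 0, 0.001], [0, 0, 0]],
    [[0, 0, 0.002], [0, 0, 0]],
    [[0, 0, 0.003], [0, 0, 0]],
    [[0, 0, 0.003], [0, 0, 0]],
  ],
)

```text
clock: 46.17
ee_pos: [0.4428, -0.3761, 0.0391]
orientation: [[0.002, -1.0, 0.003], [-1.0, -0.002, -0.007], [0.007, -0.003, -1.0]]
contact_force: [-7.1, 5.4, 25.1]
finger_gap: -0.0001
```

Run:
```python
from h import *
st();im=env.snapshot("scene");cv2.imwrite("pics/s25.png",cv2.resize(im[100:250,130:330],None,fx=4,fy=4))
```

```text
46.17 [ 0.4428 -0.3761  0.0391] q [ 0.69  0.66 -0.05  1.86  0.06  0.62 -0.97] F [-7.1  5.4 25.1] gap -0.0001
```

View pics/s25.png

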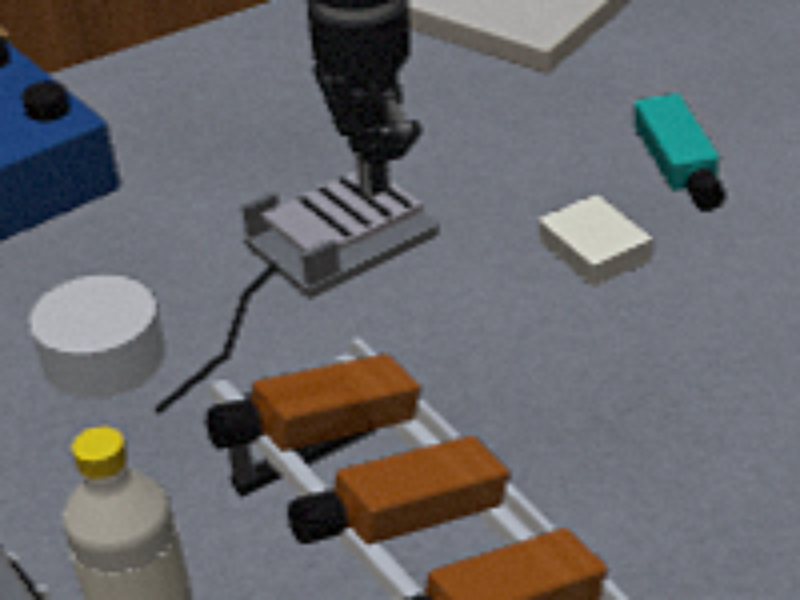

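The pedal is hard on its stop: 25 N with no further travel. Release it and retreat.

>>> jog_arm(
  plan=[
    [[0, 0, -0.01], [0, 0, 0]],
    [[0, 0, -0.03], [0, 0, 0]],
    [[0, 0, -0.07], [0, 0, 0]],
    [[0, 0, -0.11], [0, 0, 0]],
    [[0, 0, -0.15], [0, 0, 0]],
    [[0, 0, -0.19], [0, 0, 0]],
    [[0.03, 0, -0.2], [0, 0, 0]],
    [[0.06, 0, -0.2], [0, 0, 0]],
    [[0.1, 0, -0.2], [0, 0, 0]],
    [[0.12, 0.01, -0.2], [0, 0, 0]],
    [[0.12, 0.01, -0.2], [0, 0, 0]],
    [[0.12, 0.01, -0.2], [0, 0, 0]],
  ],
)

```text
clock: 47.22
ee_pos: [0.4312, -0.4961, 0.2391]
orientation: [[-0.002, -1.0, 0.002], [-1.0, 0.002, -0.006], [0.006, -0.002, -1.0]]
contact_force: [-0.1, 1.1, -0.2]
finger_gap: 0.0002
```

Run:
```python
from h import *
st();im=env.snapshot("scene");cv2.imwrite("pics/s26.png",im)
t=env.snapshot("top");cv2.imwrite("pics/t26.png",t);
C=cam("top");n=RR[:,2];p0=RC+.03*n
m=brown(t);m=cv2.morphologyEx(m,cv2.MORPH_OPEN,np.ones((3,3)))
for c in cv2.findContours(m,0,2)[0]:
    if cv2.contourArea(c)<150: continue
    W=np.array([(RR.T@(cast(C,p[0],n=n,p0=p0)-RC))[:2] for p in c]);r=cv2.minAreaRect((W*1000).astype('float32'));print(np.round(r[0],1),np.round(r[1],1),round(r[2],2))
```

```text
47.22 [ 0.4312 -0.4961  0.2391] q [ 0.85  0.55 -0.05  1.41  0.03  1.17 -0.78] F [-0.1  1.1 -0.2] gap 0.0002
[  8.  143.8] [ 38.8 109.9] 88.28
[  7.4 -53. ] [ 38.9 109.7] 89.05
[ 9.2 48.4] [ 38.7 109.7] 88.74
[   8.5 -151.4] [ 38.9 109.8] 89.52
[ 146.4 -637.8] [44.5 47.3] 1.89
```

View pics/s26.png

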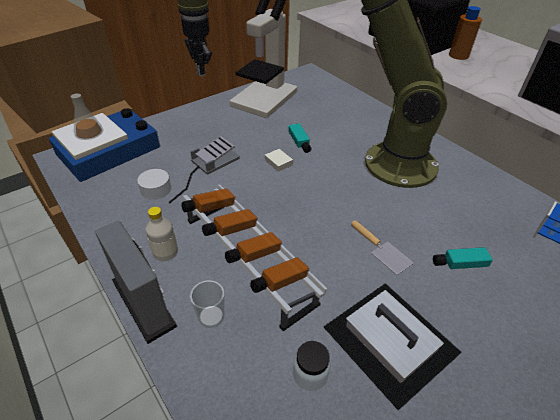

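View pics/t26.png

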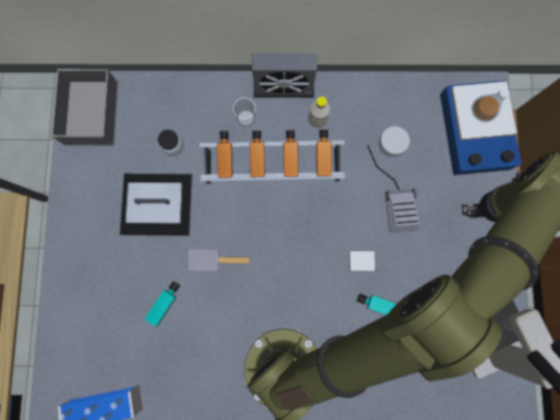

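The last views show the case flat and centred on the mat. All four bottles lie straight, caps up, about 95–100 mm apart, and the pedal is back up.

Run:
```python
from h import *
print(env.job_done())
```

```text
the job is handed in; nothing more can be done
None
```

The job is done and handed in, at about 47 s of the 210 s allowed.

- **Case:** I lifted it by its handle and set it flat in the middle of the mat. A wrist picture and the last views show it centred and level.
- **Bottles:** All four brown bottles lie across both rails with their caps at the upper end, about 95–100 mm apart centre to centre, leaving gaps of about 50 mm. One was knocked about 27 mm aside and a degree or two askew after I had placed it. I picked it up again and straightened it before touching the pedal. The last top-view check put all four within about 1.3° of each other. That check placed the re-laid bottle at 144 mm along the rack, while the wrist camera said 148 mm. The top camera reads a few millimetres off, and the gap is ample either way.
- **Pedal:** I pressed it about 16 mm until it stopped, and it held at 25 N with no further travel. The scene pictures show it fully down, then sprung back.
- **Not confirmed:** I could not tell from the still pictures whether the fan is turning.
- **Other things:** The bystanders and the turquoise look-alikes appear where they stood, and the arm was clear of everything at hand-in.

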